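Unstack the plaster moulds and cradle the loaded extruder

ROBOT

A 6-joint arm with a two-finger parallel gripper is mounted at the origin on the work surface. World frame = base frame: x ahead of the robot, y to its left, z up, the work surface at z = 0. Lengths are in m, angles in rad, forces in N, time in s.
With the tool pointing down it reaches from about 0.35 to 0.925 m from the base axis. Payload 6.4 kg.
Tool frame: the origin (TCP) lies on the centre line of the jaws, within the pads' length; the fingertips stand 8 mm ahead of it and the grasp point (between the pads) lies 11 mm behind it; z points along the fingers, x is the direction in which the jaws open and shut, and the axes are right-handed (so a half turn about z gives the same grasp; the last joint's range is limited). The gripper opens to 85 mm and grips with 20 to 120 N. Pads are 22 mm wide; open, the fingers measure 114 mm over their backs; the gripper's body (76 mm by 85 mm) begins 54 mm behind the grasp point. The pads swing forward as they close: fully open they stand 13 mm farther back than shut.
Start: joints at [1.147, 0.245, 1.558, -0, 1.339, -0.174], TCP at [0.161, 0.63, 0.239] pointing down, gripper open.
Joint ranges: [-3.13, 3.13], [-1.02, 2.26], [0.13, 2.54], [-0.95, 4.09], [0.21, 2.88], [-2.74, 2.74]. Speed limits (rad/s): [2.57, 2.57, 3.14, 3.14, 3.14, 3.14].

INTERFACE

Orientations are given as a unit quaternion [x, y, z, w].
In Python, from plant import bot gives the robot as it stands.
- The arm moves only by the tool move_arm, never from a script. Its argument "targets" is a list that holds one entry, the list of rows, each a list of 7 numbers: the shift along the tool's x, y, z in mm, then the turn, a rotation vector about the tool's x, y, z in degrees, then the closure, from 0 (fully open) to 1 (shut). A call has 1 to 20 rows; each row shifts and turns the pose as measured when the row begins, along the tool's axes as they then stand; what a row does not reach is not made up. A row lasts 1/12 s, in which the tool goes at most 41.7 mm and 7.16 degrees, less where a joint would pass 70% of its speed; a pose out of reach is approached as far as the arm can. A call with a gripper value outside its range is refused whole. The fingers move at their own pace and stop on an object; the grip force is fixed at half the most. Time passes only in rows, so rows that do not move let the fingers close. It gives the time, the measured TCP pose, the force and the opening at its end, in the units of the state.
- bot.sense(): the state, without advancing time (a new reading comes with each control period).
- bot.get_image(name): name is "scene" or "top" or "wrist"; returns the picture (384x512x3 uint8, red, green, blue); there is no depth.
- bot.calibration(name): a dict with "vertical_fov" (degrees; the focal length in pixels is half the picture's height over the tangent of half this angle, whatever the lens; pixels are square), "cx", "cy" (the principal point, pixels), "origin" and "rotation" of the camera in the world. Camera axes: x right, y down, z forward; pixel columns grow to the right and rows downward; lengths in m; the calibration is good to about 2 mm. A picture is of the moment at which its call begins: read the wrist's pose just before it. calibration takes no time and is no camera call; for the wrist camera it gives the pose at the moment of the call.
- bot.finish_job(): hands the job in, once; it reports no verdict.
The state is a dict: "clock": time; "q": joint angles; "dq": joint speeds; "joint_efforts": joint torques, N m; "tcp_pos": TCP position; "eef_rot": TCP orientation; "ft_force": force on the tool from outside, world axes, zero at the start; "moment": the same for the moment, N m; "width": opening from 0.0 (shut) to 1.0 (fully open).
Only numpy, scipy, OpenCV 4.12 (cv2) and the standard library are available. Lean on these libraries where they do the work, as an engineer would, in place of code of your own. Each camera call takes 0.05 s, during which the arm holds its last target.

TASK

Take the stack of three plaster press moulds apart and stand each one upright, centred on the storage board that bears the dark silhouette of its own shape and size, the long rectangular mould turned to lie along its silhouette. Last, when all three moulds are in place, lay the loaded clay extruder (the one whose plunger is pulled out) into the wooden cradle, its barrel centred in the two V-shaped saddles, either end first. Leave the empty extruder and the blue bottle where they are, and do not tip the moulds.

Things in the scene. Friction and masses are not known exactly. Their poses are not given: they have to be found in the camera images.
- slab_c (a point): Rectangular plaster mould, bottom of the stack, 100 x 60 x 26 mm (x, y, z), standing on the bench. The point is its centre, 13 mm above its underside; x along its length.
- round_c (a point): Round plaster mould, middle of the stack, 52 mm in diameter, 26 mm high, standing on the rectangular one. The point is its centre, 13 mm above its underside; z up.
- hex_c (a point): Hexagonal plaster mould, top of the stack, 34 mm across flats, 24 mm high, standing on the round one. The point is its centre, 12 mm above its underside; z up; two of its flats face +y and -y of its own frame.
- slab_board: Fixed plywood storage board, 116 x 84 x 8 mm (x, y, z), with a flat dark silhouette at its middle: a rectangle 102 x 62 mm, long along x. Origin: centre of the underside, right below the silhouette's centre; the mould stands on the top, 8 mm higher. 
- round_board: Fixed plywood storage board, 116 x 84 x 8 mm (x, y, z), with a flat dark silhouette at its middle: a disc 54 mm in diameter. Origin: centre of the underside, right below the silhouette's centre; the mould stands on the top, 8 mm higher. 
- hex_board: Fixed plywood storage board, 116 x 84 x 8 mm (x, y, z), with a flat dark silhouette at its middle: a small hexagon 36 mm across flats. Origin: centre of the underside, right below the silhouette's centre; the mould stands on the top, 8 mm higher. The mould may stand at any yaw.
- extruder_full_c (a point): Clay extruder: barrel 28 mm in diameter, 100 mm long between hexagonal end caps (34 mm across flats, 10 mm thick) on which it lies; nozzle at -x, plunger with a 26 mm knob at +x. The point: middle of the barrel, on its axis, 17 mm above the caps' underside; x towards the plunger, z up. Loaded: plunger pulled out, knob's end 141 mm from the middle; stiff (4 N).
- extruder_empty_c (a point): Clay extruder: barrel 28 mm in diameter, 100 mm long between hexagonal end caps (34 mm across flats, 10 mm thick) on which it lies; nozzle at -x, plunger with a 26 mm knob at +x. The point: middle of the barrel, on its axis, 17 mm above the caps' underside; x towards the plunger, z up. Empty: plunger pushed in, knob's end 81 mm from the middle.
- cradle_seat (a point): Fixed wooden cradle: base 90 x 60 x 10 mm with two V saddles (8 mm thick, centred at x = -32 and +32 mm, 52 mm wide at the mouth, tops 66 mm above the bench, 56 mm free between them for the fingers). The point is where the middle of the barrel comes to rest, 60 mm above the bench; x along the barrel, either end first, z up.
- blue_bottle: Bystander: tall blue bottle with a cork, 51 mm in diameter, 146 mm high, loose. Origin: centre of the underside. To be left alone.
Mind the look-alikes: they are no part of the job. What is shaped like the hex_board but purple or yellow is not meant. What is shaped like the part that bears hex_c but green is not meant.

How it is judged:
On the way, in this order (a step that is already met when the one before it is completed fails the run):
1. all three moulds stand on their own boards, released (horizontal distance between slab_c and slab_board below 0.012 m and z of slab_c in the frame of slab_board between 0.016 and 0.026 m and angle between each of slab_c, round_c, hex_c's own z axis and vertical below 0.1 rad and linear speed of each of slab_mould, round_mould, hex_mould below 0.02 m/s and contact force between the fingers and slab_mould below 0.1 N and angle between the x axis of slab_c and the x axis of slab_board, either way round below 0.2 rad and horizontal distance between round_c and round_board below 0.012 m and z of round_c in the frame of round_board between 0.016 and 0.026 m and contact force between the fingers and round_mould below 0.1 N and horizontal distance between hex_c and hex_board below 0.012 m and z of hex_c in the frame of hex_board between 0.015 and 0.025 m and contact force between the fingers and hex_mould below 0.1 N), for 0.2 s.
2. after that, the loaded extruder lies in the cradle, released (horizontal distance between extruder_full_c and cradle_seat below 0.012 m and z of extruder_full_c in the frame of cradle_seat between -0.006 and 0.006 m and angle between the x axis of extruder_full_c and the x axis of cradle_seat, either way round below 0.15 rad and linear speed of extruder_full below 0.02 m/s and contact force between the fingers and extruder_full below 0.1 N), for 0.2 s.
At the end, for the whole second after the job is handed in: Each mould stands upright (0.1 rad), released and at rest, within 12 mm of the centre of its own silhouette, the rectangular one within 0.2 rad of it in yaw; the loaded extruder rests in both saddles within 12 mm of the seat, 6 mm in height and 0.15 rad, either way round (all of step 1 and all of step 2); the robot touches nothing.
It fails at once if a mould is tipped by more than 0.6 rad (angle between any of slab_c, round_c, hex_c's own z axis and vertical above 0.6 rad).
It fails at once if the empty extruder is moved by more than 20 mm (distance of extruder_empty_c from where it was at the start of the episode above 0.02 m).
It fails at once if the blue bottle is moved by more than 20 mm (distance of blue_bottle from where it was at the start of the episode above 0.02 m).
It also fails if it takes over 128 s, if anything falls off the work surface, if the arm or the gripper's body presses on something with over 40 N, if the wrist force passes 120 N, or if a joint passes its speed limit or range.

## Working session

There is one attempt and no reset: what is moved stays moved. The work goes in short steps, Python scripts to look and compute and a tool call to move; the robot and the scene stay as the last step left them, time stands still between calls to the robot, and variables do not carry over. Pictures are saved under pics/ and viewed, and the job is handed in when it is done.

Besides the shell and the picture viewer there is one more tool, called after "Call:" as name([rows], argument=value, ...), one row to a line, values as JSON. move_arm: Moves the arm, as the interface text tells. Its arguments: {"type":"object","properties":{"targets":{"type":"array","items":{"type":"array","items":{"type":"array","items":{"type":"number"}}}}},"required":["targets"]}

```bash
ls; mkdir -p pics
python3 - <<'E'
from plant import bot
import cv2
s=bot.sense();print({k:s[k] for k in('clock','tcp_pos','eef_rot','width','q')})
for n in('scene','top','wrist'):
    c=bot.calibration(n);print(n,c)
    cv2.imwrite(f'pics/{n}0.png',bot.get_image(n)[:,:,::-1])
E
```

```text
pics
{'clock': 0.0, 'tcp_pos': array([0.16042224, 0.6293183 , 0.2381526 ]), 'eef_rot': array([ 7.89685480e-01,  6.13511100e-01, -8.74702921e-04,  4.56585895e-04]), 'width': 0.9989226044275562, 'q': array([ 1.14693393e+00,  2.45823800e-01,  1.55905399e+00,  1.08489526e-05,
        1.33868824e+00, -1.74067636e-01])}
scene {'vertical_fov': 47.29942264737807, 'cx': 258.96641781173355, 'cy': 191.33937004482934, 'origin': array([1.27070651, 0.33357327, 1.1429392 ]), 'rotation': array([ 0.50335041,  0.81230598, -0.24904674, -0.15739466])}
top {'vertical_fov': 49.454564735889186, 'cx': 254.4751557907102, 'cy': 192.3141206603187, 'origin': array([0.45169589, 0.00670718, 1.11158284]), 'rotation': array([ 0.71052697, -0.69972073,  0.05690333, -0.0480035 ])}
wrist {'vertical_fov': 59.19831673041291, 'cx': 260.0695979877528, 'cy': 191.49326162370852, 'origin': array([0.09427089, 0.64565389, 0.37330748]), 'rotation': array([0.78217141, 0.60804017, 0.08267772, 0.10797889])}
```

View pics/scene0.png

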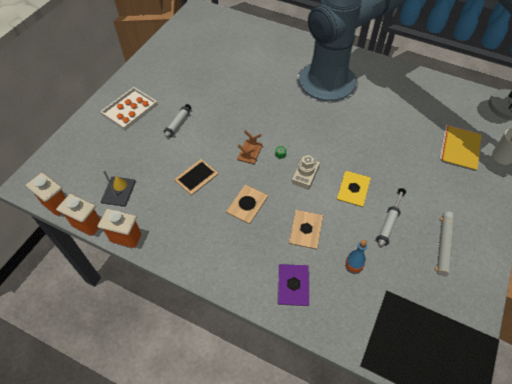

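View pics/top0.png

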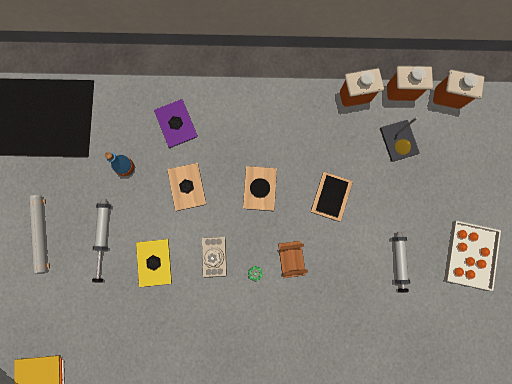

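View pics/wrist0.png

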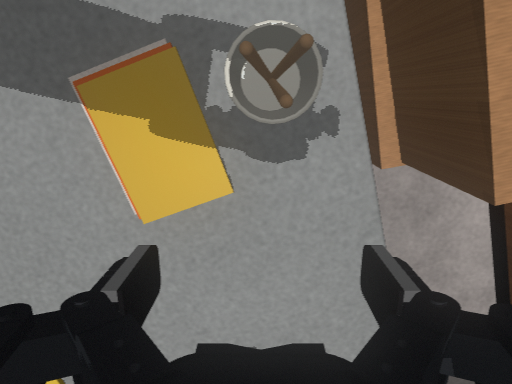

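The top view shows the stack at about (214,257), the round board at (260,188), the slab board at (332,196) and the cradle at (292,259). There are three hexagon boards: a wood one at (187,187), a purple one at (176,123) and a yellow one at (153,263). The wood one is the one meant. The green hex at (255,273) is a decoy. The extruder at (101,240) has its plunger pulled out, and the one at (400,262) looks pushed in. I'll check both in enlarged crops.

```bash
cat > h.py <<'E'
import numpy as np,cv2
from scipy.spatial.transform import Rotation as R
def cam(c):
    f=192/np.tan(np.radians(c['vertical_fov']/2)); return f,c['cx'],c['cy'],np.array(c['origin']),R.from_quat(c['rotation']).as_matrix()
def ray(c,u,v):
    f,cx,cy,o,M=cam(c); return o, M@np.array([(u-cx)/f,(v-cy)/f,1.])
def atz(c,u,v,z):
    o,d=ray(c,u,v); return o+d*(z-o[2])/d[2]
def proj(c,p):
    f,cx,cy,o,M=cam(c); q=M.T@(np.asarray(p,float)-o); return np.array([cx+f*q[0]/q[2],cy+f*q[1]/q[2]])
def tri(obs):
    A=np.zeros((3,3));b=np.zeros(3);rs=[]
    for c,u,v in obs:
        o,d=ray(c,u,v);d/=np.linalg.norm(d);P=np.eye(3)-np.outer(d,d);A+=P;b+=P@o;rs.append((o,P))
    x=np.linalg.solve(A,b);return x,[np.linalg.norm(P@(x-o)) for o,P in rs]
def crop(img,u0,v0,u1,v1,k,name):
    cv2.imwrite(name,cv2.resize(img[v0:v1,u0:u1],None,fx=k,fy=k,interpolation=cv2.INTER_CUBIC))
E
python3 - <<'E'
from h import *
t=cv2.imread('pics/top0.png');s=cv2.imread('pics/scene0.png')
crop(t,80,150,240,290,5,'pics/t_a.png')
crop(t,230,150,420,300,4,'pics/t_b.png')
crop(s,230,130,430,280,4,'pics/s_a.png')
crop(s,100,80,300,230,4,'pics/s_b.png')
E
```

```text
(no output)
```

View pics/t_a.png

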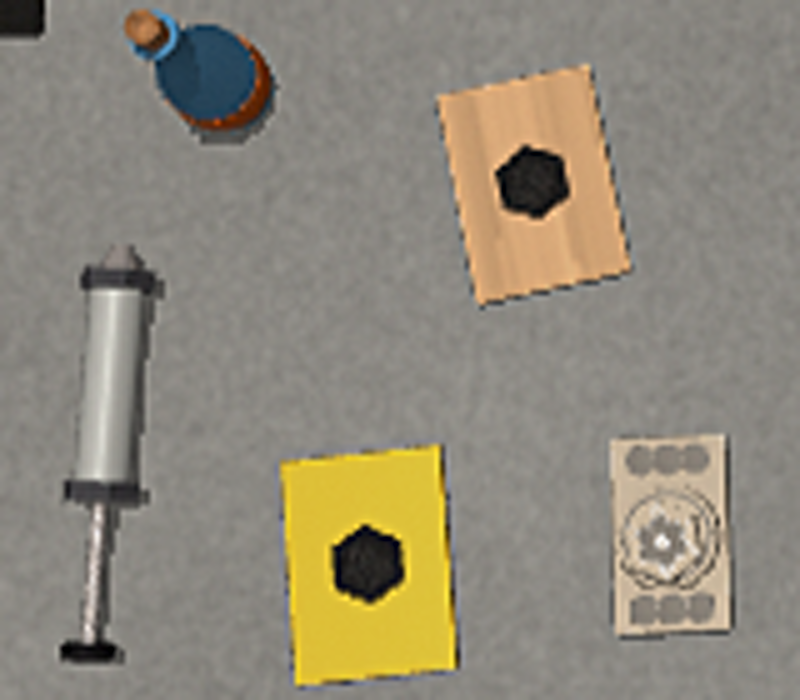

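View pics/t_b.png

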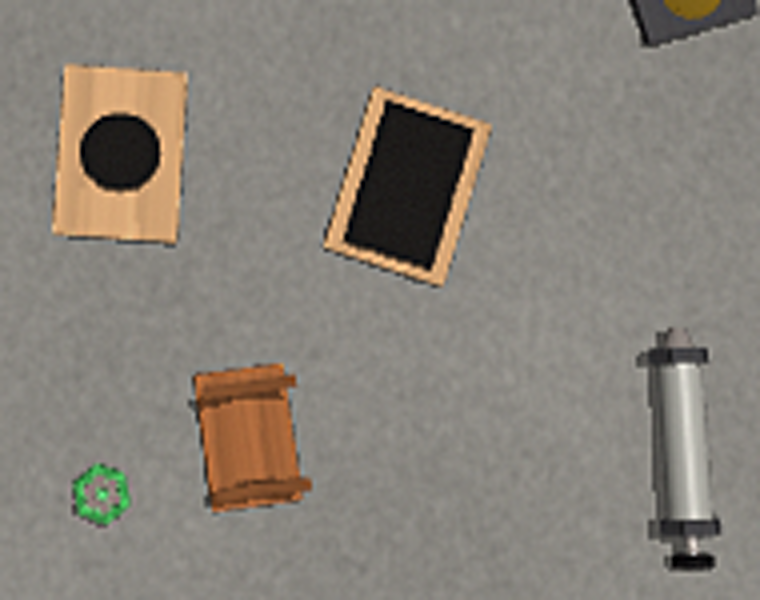

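View pics/s_a.png

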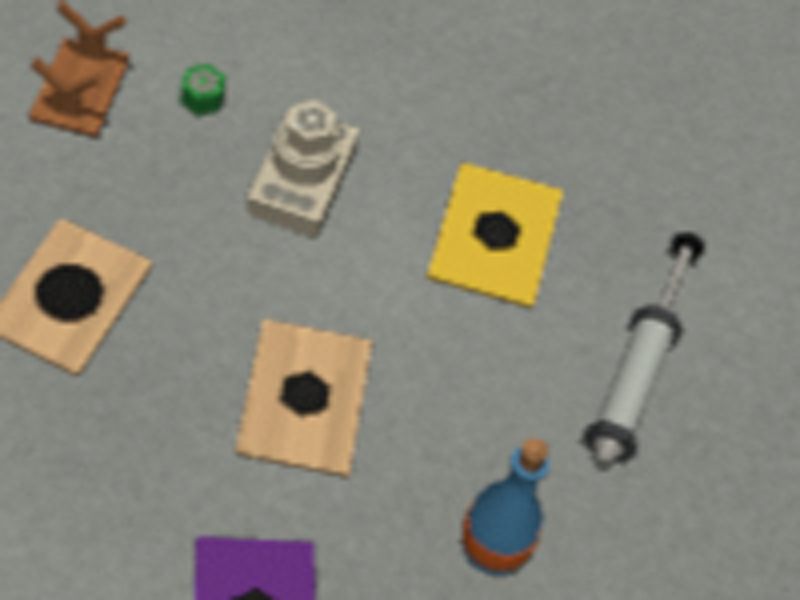

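View pics/s_b.png

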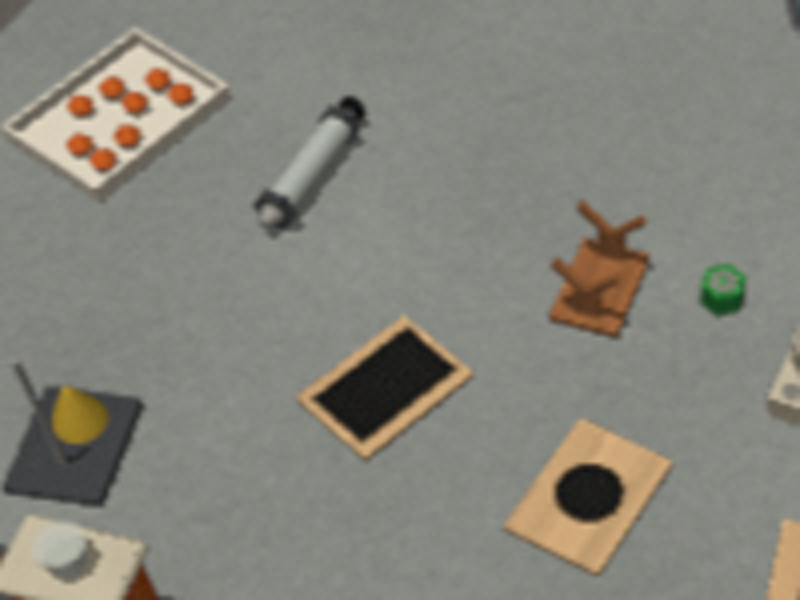

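The enlarged crops confirm the choices:
- **Loaded extruder:** the left one, with its plunger far out and the knob at crop (90,650). The right one has its knob pushed in.
- **hex_board:** the plain plywood one, silhouette at top-crop (533,182). The others are purple and yellow.
- **Stack:** cream coloured. The green hex is a decoy.

Next I triangulate the points from both views.

Run:
```python
from h import *
from plant import bot
T=bot.calibration('top');S=bot.calibration('scene')
cv=lambda k,u0,v0:(lambda p:((p[0]+.5)/k-.5+u0,(p[1]+.5)/k-.5+v0))
ta,tb,sa,sb=cv(5,80,150),cv(4,230,150),cv(4,230,130),cv(4,100,80)
P={'hex top':(ta((662,541)),sa((312,120))),
'slab far?':(ta((725,435)),None),
'hexboard sil':(ta((533,182)),sa((306,394))),
'roundboard':(tb((120,152)),sa((69,293))),
'roundboard_b':(tb((120,152)),sb((589,492))),
'slabboard':(tb((410,184)),sb((385,383))),
'ext nozzle cap':(ta((119,276)),sa((611,440))),
'ext plunger cap':(ta((104,491)),sa((655,322))),
'knob':(ta((91,651)),sa((688,247))),
}
for k,(a,b) in P.items():
    if b: 
        x,r=tri([(T,*a),(S,*b)]);print(k,x.round(4),np.round(r,4))
print('hex top at z=.076',atz(T,*ta((662,541)),.076),atz(S,*sa((312,120)),.076))
for n,ps in {'hexb':[(437,95),(590,66),(632,270),(480,306)]}.items():
    print(n,[atz(T,*ta(p),.008)[:2].round(4) for p in ps],np.mean([atz(T,*ta(p),.008)[:2] for p in ps],0))
for n,ps in {'roundb':[(65,66),(187,72),(176,244),(53,233)],'slabb':[(378,87),(491,124),(442,287),(323,248)],'slabsil':[(387,97),(476,128),(433,271),(344,238)]}.items():
    print(n,[atz(T,*tb(p),.008)[:2].round(4) for p in ps],np.mean([atz(T,*tb(p),.008)[:2] for p in ps],0))
print('slab top',[atz(T,*ta(p),.026)[:2].round(4) for p in [(611,438),(727,435),(731,632),(614,635)]])
print('cradle bars', [atz(T,*tb(p),.066)[:2].round(4) for p in [(192,403),(296,379),(310,484),(212,500)]])
```

```text
hex top [0.4425 0.0972 0.0752] [0.0006 0.0006]
hexboard sil [0.6308 0.1781 0.0069] [0.001 0.001]
roundboard [ 0.6299 -0.0194  0.007 ] [0.0004 0.0004]
roundboard_b [ 0.6297 -0.0194  0.0082] [0.0003 0.0003]
slabboard [ 0.6109 -0.2134  0.0091] [0.0007 0.0007]
ext nozzle cap [0.5751 0.3914 0.0196] [0.0015 0.0015]
ext plunger cap [0.4633 0.3913 0.0197] [0.0012 0.0012]
knob [0.3817 0.3944 0.0149] [0.0016 0.0016]
hex top at z=.076 [0.44276347 0.09652161 0.076     ] [0.44290627 0.09792325 0.076     ]
hexb [array([0.6776, 0.2303]), array([0.695 , 0.1487]), array([0.5844, 0.1225]), array([0.5639, 0.2024])] [0.63022131 0.17600443]
roundb [array([0.688 , 0.0182]), array([ 0.6853, -0.0643]), array([ 0.5685, -0.0577]), array([0.5745, 0.0242])] [ 0.62909701 -0.01987346]
slabb [array([ 0.6772, -0.1935]), array([ 0.6531, -0.2696]), array([ 0.5426, -0.2347]), array([ 0.5673, -0.1556])] [ 0.61005306 -0.21334721]
slabsil [array([ 0.6704, -0.1995]), array([ 0.6502, -0.2594]), array([ 0.5531, -0.2288]), array([ 0.5743, -0.1697])] [ 0.61200017 -0.21436014]
slab top [array([0.4946, 0.1288]), array([0.497 , 0.0688]), array([0.3969, 0.0643]), array([0.3946, 0.1239])]
cradle bars [array([ 0.4632, -0.065 ]), array([ 0.479 , -0.1298]), array([ 0.4147, -0.1383]), array([ 0.4042, -0.0777])]
```

```bash
cat >> h.py <<'E'
def yaw():
    from plant import bot
    s=bot.sense();M=R.from_quat(s['eef_rot']).as_matrix();return s,np.degrees(np.arctan2(M[1,0],M[0,0])),M
def plan(wps,step=40.,ang=7.0):
    """wps: (x,y,z,yawdeg,closure). prints rows in tool frame from present pose"""
    s,y,M=yaw();p=np.array(s['tcp_pos']);Rc=R.from_matrix(M);out=[]
    for (x,yy,z,ps,cl) in wps:
        tgt=np.array([x,yy,z]);a=np.radians(ps);Rt=R.from_matrix(np.array([[np.cos(a),np.sin(a),0],[np.sin(a),-np.cos(a),0],[0,0,-1.]]))
        n=max(1,int(np.ceil(np.linalg.norm(tgt-p)*1000/step)),int(np.ceil(np.degrees((Rc.inv()*Rt).magnitude())/ang)))
        rv=(Rc.inv()*Rt).as_rotvec()
        for i in range(n):
            d=Rc.inv().apply((tgt-p)/(n-i))*1000
            out.append([round(v,0) if n>1 and i<n-2 else round(v,1) for v in d]+[round(v,1) for v in np.degrees(rv/n)]+[cl])
            p=p+(tgt-p)/(n-i);Rc=Rc*R.from_rotvec(rv/n)
    print('pose',np.round(s['tcp_pos'],4),'yaw',round(y,2),'w',round(s['width'],3),'t',s['clock'],'F',np.round(s['ft_force'],1))
    print(len(out));print(str(out).replace(' ','').replace('-0.0','0').replace('.0,',','))
E
python3 - <<'E'
from h import *
from plant import bot
c=bot.calibration('wrist');o,d=ray(c,256,192);print(d, bot.sense()['tcp_pos']-o)
plan([(0.38,0.097,0.2,92.6,0)],step=38)
E
```

```text
[ 0.25917495 -0.08017256 -0.9625736 ] [ 0.06620903 -0.01624449 -0.13503715]
pose [0.1605 0.6294 0.2384] yaw 75.69 w 0.999 t 0.15 F [-0.4 -0.1  0.9]
16
[[np.float64(-29.0),np.float64(22.0),np.float64(2.0),np.float64(0),np.float64(0.0),np.float64(-1.1),0],[np.float64(-29.0),np.float64(21.0),np.float64(2.0),np.float64(0),np.float64(0.0),np.float64(-1.1),0],[np.float64(-30.0),np.float64(20.0),np.float64(2.0),np.float64(0),np.float64(0.0),np.float64(-1.1),0],[np.float64(-30.0),np.float64(20.0),np.float64(2.0),np.float64(0),np.float64(0.0),np.float64(-1.1),0],[np.float64(-30.0),np.float64(19.0),np.float64(2.0),np.float64(0),np.float64(0.0),np.float64(-1.1),0],[np.float64(-31.0),np.float64(19.0),np.float64(2.0),np.float64(0),np.float64(0.0),np.float64(-1.1),0],[np.float64(-31.0),np.float64(18.0),np.float64(2.0),np.float64(0),np.float64(0.0),np.float64(-1.1),0],[np.float64(-31.0),np.float64(18.0),np.float64(2.0),np.float64(0),np.float64(0.0),np.float64(-1.1),0],[np.float64(-32.0),np.float64(17.0),np.float64(2.0),np.float64(0),np.float64(0.0),np.float64(-1.1),0],[np.float64(-32.0),np.float64(16.0),np.float64(2.0),np.float64(0),np.float64(0.0),np.float64(-1.1),0],[np.float64(-32.0),np.float64(16.0),np.float64(2.0),np.float64(0),np.float64(0.0),np.float64(-1.1),0],[np.float64(-33.0),np.float64(15.0),np.float64(2.0),np.float64(0),np.float64(0.0),np.float64(-1.1),0],[np.float64(-33.0),np.float64(15.0),np.float64(2.0),np.float64(0),np.float64(0.0),np.float64(-1.1),0],[np.float64(-33.0),np.float64(14.0),np.float64(2.0),np.float64(0),np.float64(0.0),np.float64(-1.1),0],[np.float64(-33.4),np.float64(13.4),np.float64(2.4),np.float64(0),np.float64(0.0),np.float64(-1.1),0],[np.float64(-33.6),np.float64(12.8),np.float64(2.4),np.float64(0),np.float64(0.0),np.float64(-1.1),0]]
```

Call:
move_arm([
  [[-29,22,2,0,0,-1.1,0],[-29,21,2,0,0,-1.1,0],[-30,20,2,0,0,-1.1,0],[-30,20,2,0,0,-1.1,0],[-30,19,2,0,0,-1.1,0],[-31,19,2,0,0,-1.1,0],[-31,18,2,0,0,-1.1,0],[-31,18,2,0,0,-1.1,0],[-32,17,2,0,0,-1.1,0],[-32,16,2,0,0,-1.1,0],[-32,16,2,0,0,-1.1,0],[-33,15,2,0,0,-1.1,0],[-33,15,2,0,0,-1.1,0],[-33,14,2,0,0,-1.1,0],[-33,13,2,0,0,-1.1,0],[-33,13,2,0,0,-1.1,0],[0,0,0,0,0,0,0],[0,0,0,0,0,0,0]],
])

```text
clock: 1.65
tcp_pos: [0.3924, 0.076, 0.2007]
eef_rot: [0.679, 0.734, -0.002, 0.001]
ft_force: [-0.1, 0.3, -0.6]
width: 0.994
```

```bash
sed -i "s/print(str(out)/out=[[float(v) for v in r] for r in out];print(str(out)/" h.py
cat > look.py <<'E'
import sys
from h import *
from plant import bot
c=bot.calibration('wrist');np.save(f'pics/{sys.argv[1]}.npy',c,allow_pickle=True)
im=bot.get_image('wrist')[:,:,::-1];cv2.imwrite(f'pics/{sys.argv[1]}.png',im)
E
python3 look.py w1; python3 -c "
from h import *
plan([(0.38,0.097,0.2,92.6,0)])"
```

```text
pose [0.3924 0.0764 0.2008] yaw 94.47 w 1.001 t 1.7 F [-0.8 -0.6 -0.8]
1
[[21.5,-10.7,0.7,0,0.3,1.9,0.0]]
```

View pics/w1.png

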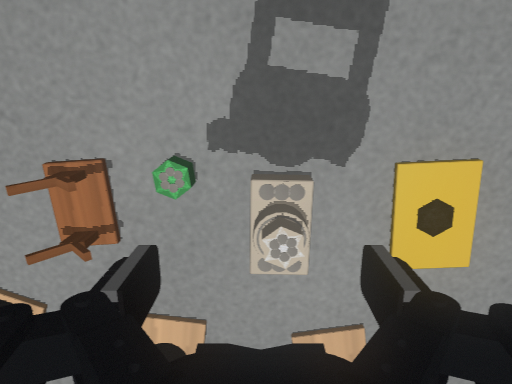

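```bash
python3 -c "
from h import *
t=cv2.imread('pics/w1.png');crop(t,230,160,340,285,6,'pics/w1c.png');crop(t,0,150,130,290,5,'pics/w1d.png')"
```

```text
(no output)
```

View pics/w1c.png

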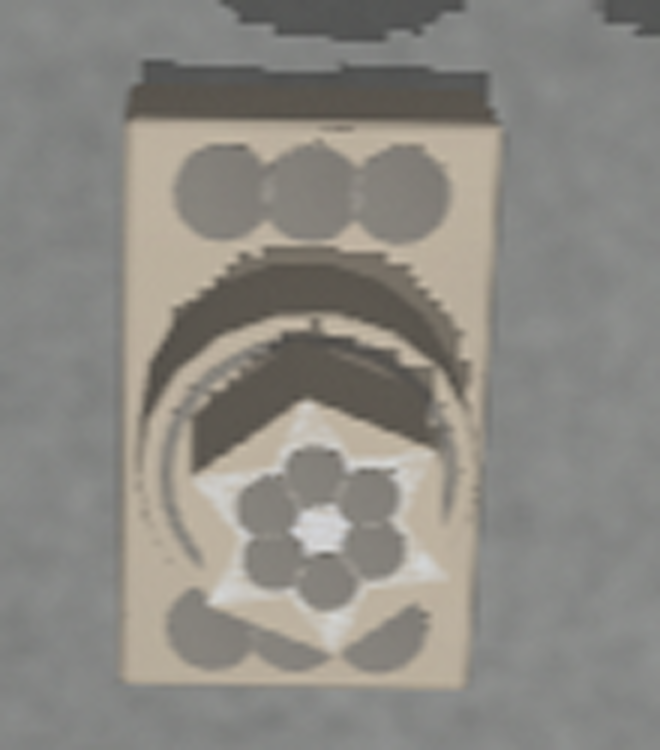

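View pics/w1d.png

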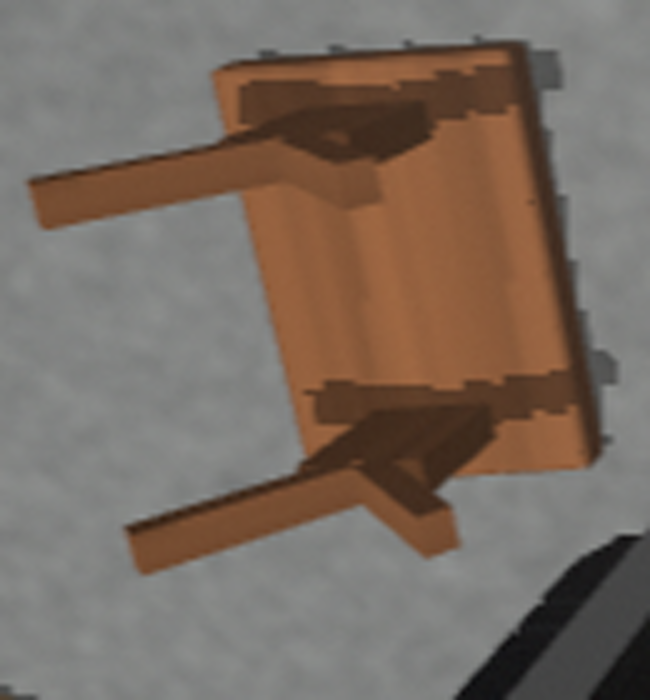

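Run:
```python
from h import *
from plant import bot
c=np.load('pics/w1.npy',allow_pickle=True).item();T=bot.calibration('top')
cv=lambda k,u0,v0:(lambda p:((p[0]+.5)/k-.5+u0,(p[1]+.5)/k-.5+v0))
w=cv(6,230,160);d=cv(5,0,150);ta=cv(5,80,150)
H=np.array([atz(c,*w(p),.076)[:2] for p in [(308,398),(438,450),(447,577),(333,655),(208,602),(193,472)]])
m=H.mean(0);print('hex',m,np.hypot(*(H-m).T),np.degrees(np.arctan2(*(H-m).T[::-1])).round(1))
print('hex tri',tri([(c,*w((321,526))),(T,*ta((662,541)))]),atz(c,*w((321,526)),.076))
S=np.array([atz(c,*w(p),.026)[:2] for p in [(126,122),(500,126),(467,688),(122,684)]])
print('slab',S.round(4).tolist(),S.mean(0))
for a,b in((0,3),(1,2)): v=S[b]-S[a];print(np.hypot(*v),np.degrees(np.arctan2(v[1],v[0])))
print('round top l,r',atz(c,*w((140,470)),.052),atz(c,*w((478,470)),.052), 'near', atz(c,*w((310,315)),.052))
B=np.array([atz(c,*d(p),.010)[:2] for p in [(213,73),(518,44),(595,466)]]);print('cradle base',B.tolist(),(B[0]+B[2])/2)
v=B[2]-B[1];print(np.degrees(np.arctan2(v[1],v[0])),np.hypot(*v));
print('bars',[atz(c,*d(p),.066)[:2].round(4) for p in [(28,182),(380,188),(127,528),(455,530)]])
# top view base corners
tb=cv(4,230,150)
print('base T',[atz(T,*tb(p),.010)[:2].round(4) for p in[(196,372),(282,364),(300,503),(212,511)]])
```

```text
hex [0.44356507 0.09788151] [0.01931797 0.01965941 0.01936917 0.01991406 0.01952465 0.01967474] [-169.2  130.5   71.2   10.3  -49.3 -110.3]
hex tri (array([0.44275041, 0.0970436 , 0.07748885]), [np.float64(0.0006491701452818843), np.float64(0.0006491701452818806)]) [0.44343441 0.09785226 0.076     ]
slab [[0.4, 0.066], [0.3961, 0.1246], [0.4943, 0.1307], [0.4982, 0.0721]] [0.44715157 0.09836713]
0.09838628760693316 3.5893768286714796
0.09841224937997656 3.5623239334170815
round top l,r [0.44744835 0.07223992 0.052     ] [0.44341308 0.12312144 0.052     ] near [0.4207918 0.0955204 0.052    ]
cradle base [[0.40410388354230486, -0.13932819151500436], [0.39363667694927373, -0.07921853756598336], [0.4823279481544406, -0.06737378967650236]] [ 0.44321592 -0.10335099]
7.606858432795254 0.08947871054364732
bars [array([ 0.4113, -0.1357]), array([ 0.4077, -0.0775]), array([ 0.4735, -0.1262]), array([ 0.4693, -0.0686])]
base T [array([ 0.484 , -0.0714]), array([ 0.4901, -0.1279]), array([ 0.4005, -0.1395]), array([ 0.3946, -0.0823])]
```

Run:
```python
from h import *
plan([(0.4435,0.0975,0.13,100.5,0),(.4435,.0975,.064,100.5,0)],step=28)
```

```text
pose [0.3924 0.0764 0.2008] yaw 94.47 w 1.001 t 1.7 F [-0.8 -0.6 -0.8]
7
[[4,13,18,0,0.1,-1.5,0.0],[4,13,18,0,0.1,-1.5,0.0],[3.6,13.4,17.7,0,0.1,-1.5,0.0],[3.2,13.5,17.7,0,0.1,-1.5,0.0],[0,0,22,0,0,0,0.0],[0,0,22,0,0,0,0.0],[0,0,22,0,0,0,0.0]]
```

Call:
move_arm([
  [[4,13,18,0,0,-1.5,0],[4,13,18,0,0,-1.5,0],[4,13,18,0,0,-1.5,0],[3,13,18,0,0,-1.5,0],[0,0,15,0,0,0,0],[0,0,10,0,0,0,0],[0,0,0,0,0,0,0],[0,0,0,0,0,0,0]],
])

```text
clock: 2.37
tcp_pos: [0.4425, 0.1078, 0.1012]
eef_rot: [0.632, 0.775, -0.0, 0.003]
ft_force: [0.2, 0.1, -0.4]
width: 1.001
```

```bash
python3 look.py w2
python3 - <<'E'
from h import *
plan([(.4435,.0975,.064,100.5,0)],step=15)
E
```

```text
pose [0.4424 0.1077 0.1013] yaw 101.63 w 0.995 t 2.4167 F [-0.3  0.1 -0.1]
3
[[-3,0,12,0.1,0.1,0.4,0.0],[-3.4,-0.3,12.4,0.1,0.1,0.4,0.0],[-3.4,-0.3,12.4,0.1,0.1,0.4,0.0]]
```

View pics/w2.png

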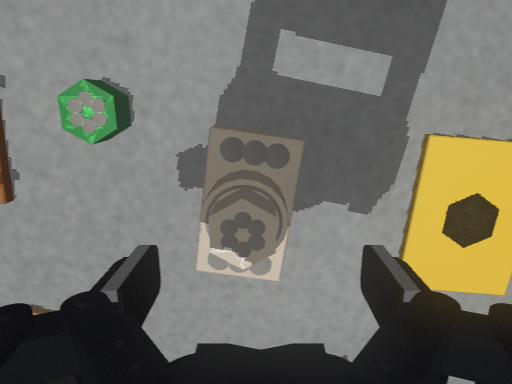

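Call:
move_arm([
  [[-4,0,8,0,0,0,0],[-4,0,8,0,0,0.5,0],[-2,0,6,0,0,0,0],[0,0,0,0,0,0,0],[0,0,0,0,0,0,0]],
])

```text
clock: 2.83
tcp_pos: [0.446, 0.0977, 0.08]
eef_rot: [0.635, 0.773, 0.002, 0.005]
ft_force: [0.5, -0.2, 0.5]
width: 1.0
```

Run:
```python
from h import *
c=np.load('pics/w2.npy',allow_pickle=True).item()
print(atz(c,242,232,.076))
plan([(.4435,.0975,.064,100.5,0)],step=15)
```

```text
[0.44236952 0.09741918 0.076     ]
pose [0.446  0.0977 0.08  ] yaw 101.17 w 1.0 t 2.8333 F [ 0.5 -0.2  0.5]
2
[[0.2,-1.3,8,0.3,0.2,0.3,0.0],[0.2,-1.3,8,0.3,0.2,0.3,0.0]]
```

Call:
move_arm([
  [[0,-1.5,8,0.3,0.2,0.3,0],[0,-1.5,6,0.3,0.2,0.3,0],[0,0,1,0,0,0,0],[0,0,0,0,0,0,0],[0,0,0,0,0,0,0.2]],
])

```text
clock: 3.25
tcp_pos: [0.4431, 0.0966, 0.0636]
eef_rot: [0.64, 0.768, -0.0, -0.001]
ft_force: [0.8, -0.3, -0.1]
width: 0.881
```

Run:
```python
from h import *
plan([(.4435,.0975,.064,100.5,0)],step=15)
```

```text
pose [0.4431 0.0966 0.0636] yaw 100.44 w 0.881 t 3.25 F [ 0.8 -0.3 -0.1]
1
[[0.8,0.6,-0.4,-0.1,-0.1,-0.1,0.0]]
```

Call:
move_arm([
  [[1,0,0,0,0,0,0.4],[0,0,0,0,0,0,0.6],[0,0,0,0,0,0,0.8],[0,0,0,0,0,0,1],[0,0,0,0,0,0,1],[0,0,0,0,0,0,1],[0,0,0,0,0,0,1],[0,0,0,0,0,0,1]],
])

```text
clock: 3.92
tcp_pos: [0.4438, 0.0979, 0.0647]
eef_rot: [0.64, 0.769, 0.0, -0.001]
ft_force: [-0.1, -0.1, 0.2]
width: 0.381
```

```bash
python3 look.py w3
python3 - <<'E'
from h import *
plan([(.4435,.0975,.064,100.5,0)],step=15)
E
```

```text
pose [0.4437 0.0979 0.0646] yaw 100.47 w 0.381 t 3.9667 F [ 0.3  0.5 -0.3]
1
[[-0.3,-0.3,0.6,0,-0.1,0,0.0]]
```

View pics/w3.png

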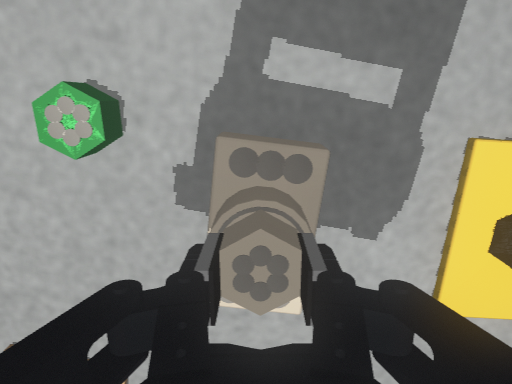

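The fingers are holding the hex mould (width 0.38, about 33 mm). Next I lift it and carry it to its board.

Call:
move_arm([
  [[0,0,-8,0,0,0,1],[0,0,-12,0,0,0,1],[0,0,-12,0,0,0,1],[0,0,-5,0,0,0,1],[0,0,0,0,0,0,1]],
])

```text
clock: 4.38
tcp_pos: [0.4428, 0.0978, 0.1036]
eef_rot: [0.64, 0.769, -0.0, -0.002]
ft_force: [0.5, -0.3, 0.2]
width: 0.38
```

Run:
```python
from h import *
plan([(.6305,.1775,.10,100.5,1)],step=25)
```

```text
pose [0.4428 0.0978 0.1036] yaw 100.47 w 0.38 t 4.3833 F [ 0.5 -0.3  0.2]
9
[[5,22,0,0,0,0,1.0],[5,22,0,0,0,0,1.0],[5,22,0,0,0,0,1.0],[5,22,0,0,0,0,1.0],[5,22,0,0,0,0,1.0],[5,22,0,0,0,0,1.0],[5,22,0,0,0,0,1.0],[4.9,22.1,0.4,0,0,0,1.0],[4.9,22.1,0.4,0,0,0,1.0]]
```

Call:
move_arm([
  [[5,15,0,0,0,0,1],[5,22,0,0,0,0,1],[5,22,0,0,0,0,1],[5,22,0,0,0,0,1],[5,22,0,0,0,0,1],[5,22,0,0,0,0,1],[5,22,0,0,0,0,1],[5,20,0,0,0,0,1],[3,12,0,0,0,0,1],[1,5,0,0,0,0,1],[0,0,0,0,0,0,1],[0,0,0,0,0,0,1]],
])

```text
clock: 5.38
tcp_pos: [0.62, 0.1779, 0.0967]
eef_rot: [0.64, 0.768, -0.003, -0.004]
ft_force: [-0.8, 0.1, -0.5]
width: 0.385
```

```bash
python3 look.py w4
python3 - <<'E'
from h import *
plan([(.6305,.1775,.03,100.5,1)],step=25)
E
```

```text
pose [0.6197 0.1778 0.0967] yaw 100.41 w 0.385 t 5.4333 F [ 0.3 -0.4 -1.1]
3
[[-1,4,22,-0.2,0,0,1.0],[-0.8,3.7,22.2,-0.2,0,0,1.0],[-0.8,3.6,22.2,-0.2,0,0,1.0]]
```

View pics/w4.png

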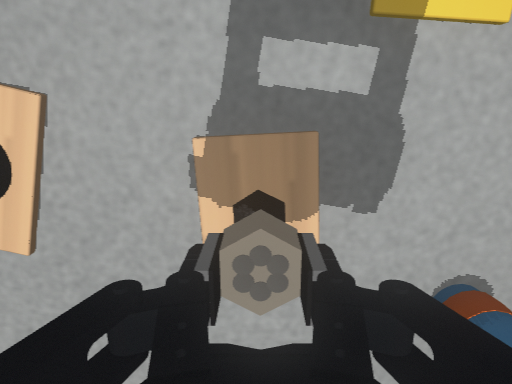

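Run:
```python
from h import *
c=np.load('pics/w4.npy',allow_pickle=True).item()
a=atz(c,192,139,.008)[:2];b=atz(c,318,131,.008)[:2];v=b-a;print(a,b,np.hypot(*v));u=v/np.hypot(*v);n=np.array([u[1],-u[0]]);n*=np.sign(n[0]);print((a+b)/2+n*.058,np.degrees(np.arctan2(n[1],n[0])))
print(atz(c,258,190,.008))
```

```text
[0.5862229  0.12534801] [0.56609284 0.2059625 ] 0.0830898034728699
[0.63243    0.17970684] 14.020475492687142
[0.61260004 0.17442359 0.008     ]
```

Call:
move_arm([
  [[0,4,14,0,0,0,1],[-0.5,4,18,0,0,0,1],[-0.5,4,18,-0.3,0,0,1],[0,0,10,-0.2,0,0,1],[0,0,2,0,0,0,1],[0,0,0,0,0,0,1],[0,0,0,0,0,0,1]],
])

```text
clock: 6.02
tcp_pos: [0.6275, 0.1772, 0.0339]
eef_rot: [0.641, 0.768, -0.0, -0.002]
ft_force: [0.7, 0.7, -0.9]
width: 0.383
```

Run:
```python
from h import *
plan([(.6315,.1785,.021,100.5,1)],step=25)
```

```text
pose [0.6275 0.1772 0.0339] yaw 100.34 w 0.383 t 6.0167 F [ 0.7  0.7 -0.9]
1
[[0.5,4.2,12.9,-0.1,-0.1,-0.2,1.0]]
```

Call:
move_arm([
  [[0.5,2,5,0,0,0,1],[0.5,2,4,-0.1,0,0,1],[0,0,1.5,0,0,0,1],[0,0,1,0,0,0,1],[0,0,0,0,0,0,1],[0,0,0,0,0,0,1]],
])

```text
clock: 6.52
tcp_pos: [0.6335, 0.1794, 0.0251]
eef_rot: [0.64, 0.768, 0.002, 0.001]
ft_force: [0.3, -0.5, -0.9]
width: 0.385
```

Run:
```python
from h import *
plan([(.6315,.1785,.021,100.5,1)],step=25)
```

```text
pose [0.6335 0.1794 0.0251] yaw 100.34 w 0.385 t 6.5167 F [ 0.3 -0.5 -0.9]
1
[[-0.5,-2.2,4.1,0.3,-0.1,-0.2,1.0]]
```

Call:
move_arm([
  [[0,-1.5,1,0.2,0,0,1],[0,0,1,0,0,0,1],[0,0,1,0,0,0,1],[0,0,1,0,0,0,1],[0,0,0,0,0,0,1]],
])

```text
clock: 6.93
tcp_pos: [0.6322, 0.1792, 0.0212]
eef_rot: [0.64, 0.768, 0.001, -0.0]
ft_force: [-0.2, -0.2, 0.3]
width: 0.382
```

Run:
```python
from h import *
plan([(.6315,.1785,.021,100.5,1)],step=25)
```

```text
pose [0.6322 0.1792 0.0212] yaw 100.35 w 0.382 t 6.9333 F [-0.2 -0.2  0.3]
1
[[-0.6,-0.8,0.2,0.1,-0.1,-0.2,1.0]]
```

Call:
move_arm([
  [[0,0,1,0,0,0,1],[0,0,0,0,0,0,1],[0,0,0,0,0,0,0.5],[0,0,0,0,0,0,0.3],[0,0,0,0,0,0,0],[0,0,0,0,0,0,0],[0,0,0,0,0,0,0],[0,0,-10,0,0,0,0],[0,0,-20,0,0,0,0],[0,0,-30,0,0,0,0],[0,-15,-30,0,0,0,0],[0,-20,-30,0,0,0,0],[0,-10,0,0,0,0,0],[0,0,0,0,0,0,0]],
])

```text
clock: 8.1
tcp_pos: [0.5865, 0.1705, 0.1486]
eef_rot: [0.641, 0.768, 0.001, -0.0]
ft_force: [-0.0, 0.5, -1.0]
width: 1.002
```

```bash
python3 look.py w5
python3 - <<'E'
from h import *
plan([(.45,.0965,.12,93,0)],step=25)
E
```

```text
pose [0.5882 0.1706 0.1496] yaw 100.33 w 1.002 t 8.15 F [0.1 0.7 1.9]
7
[[-7,-21,4,0,0,1,0.0],[-7,-21,4,0,0,1,0.0],[-8,-21,4,0,0,1,0.0],[-8,-21,4,0,0,1,0.0],[-8,-21,4,0,0,1,0.0],[-8.8,-20.6,4.2,0,0,1,0.0],[-9.2,-20.4,4.2,0,0,1,0.0]]
```

View pics/w5.png

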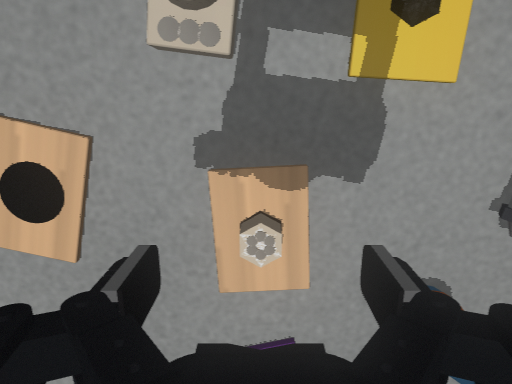

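Run:
```python
from h import *
c=np.load('pics/w5.npy',allow_pickle=True).item()
B=np.array([atz(c,*p,.008)[:2] for p in[(208,170),(307,166),(309,288),(219,292)]]);print(B.mean(0),atz(c,261,245,.032))
B=np.array([atz(c,*p,.008)[:2] for p in[(31,192)]]);print('round sil',B)
```

```text
[0.63175419 0.17880016] [0.63286406 0.17904052 0.032     ]
round sil [[ 0.63061789 -0.01923824]]
```

Call:
move_arm([
  [[-5,-15,4,0,0,1,0],[-7,-21,4,0,0,1,0],[-8,-21,4,0,0,1,0],[-8,-21,4,0,0,1,0],[-8,-21,4,0,0,1,0],[-9,-21,4,0,0,1,0],[-6,-15,4,0,0,1,0],[-2,-4,0,0,0,0.5,0],[0,0,0,0,0,0,0],[0,0,0,0,0,0,0]],
])

```text
clock: 8.98
tcp_pos: [0.4557, 0.0988, 0.1172]
eef_rot: [0.692, 0.722, 0.002, 0.0]
ft_force: [0.6, 0.1, 0.5]
width: 1.001
```

```bash
python3 look.py w6
python3 - <<'E'
from h import *
plan([(.446,.0975,.038,93.5,0)],step=15)
E
```

```text
pose [0.4561 0.0988 0.1174] yaw 92.48 w 1.003 t 9.0333 F [ 0.4 -0.2  0.4]
6
[[0,-2,13,0,0,-0.2,0.0],[0,-2,13,0,0,-0.2,0.0],[0,-2,13,0,0,-0.2,0.0],[0,-2,13,0,0,-0.2,0.0],[-0.1,-1.7,13.2,0,0,-0.2,0.0],[-0.1,-1.7,13.2,0,0,-0.2,0.0]]
```

View pics/w6.png

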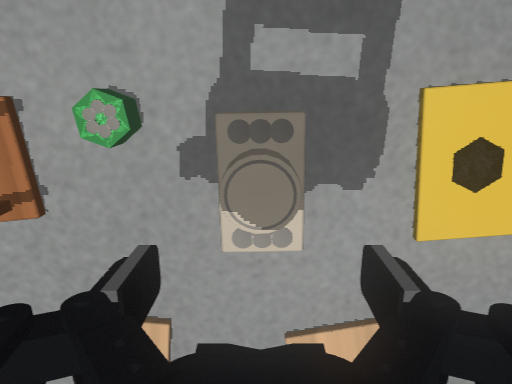

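Run:
```python
from h import *
c=np.load('pics/w6.npy',allow_pickle=True).item()
im=cv2.imread('pics/w6.png');crop(im,200,100,320,265,5,'pics/w6c.png')
print(atz(c,261,195,.052))
S=np.array([atz(c,*p,.026)[:2] for p in[(216,113),(305,113),(303,252),(222,251)]]);print(S.mean(0))
for a,b in((0,3),(1,2)): v=S[b]-S[a];print(np.hypot(*v),np.degrees(np.arctan2(v[1],v[0])))
```

```text
[0.44579904 0.09828049 0.052     ]
[0.44712705 0.09888808]
0.09840970629863689 2.9997720739896807
0.09930578201131891 3.717878110903957
```

View pics/w6c.png

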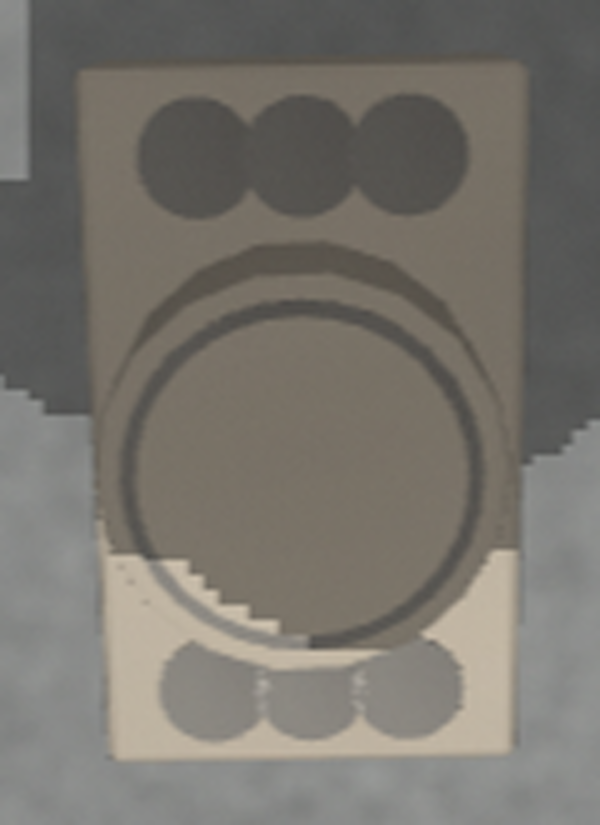

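Call:
move_arm([
  [[0,-2,12,0,0,-0.2,0],[0,-2,15,0,0,-0.2,0],[0,-2,15,0,0,-0.2,0],[0,-2,13,0,0,-0.2,0],[0,-1,10,0,0,0,0],[0,0,5,0,0,0,0],[0,0,0,0,0,0,0],[0,0,0,0,0,0,0]],
])

```text
clock: 9.7
tcp_pos: [0.4584, 0.1006, 0.0487]
eef_rot: [0.685, 0.729, 0.007, 0.004]
ft_force: [-0.1, -0.5, 0.7]
width: 1.005
```

Run:
```python
from h import *
plan([(.4455,.098,.0385,93.5,0)],step=15)
```

```text
pose [0.4584 0.1006 0.0487] yaw 93.56 w 1.005 t 9.7 F [-0.1 -0.5  0.7]
2
[[-0.9,-6.6,5,0.5,-0.1,0,0.0],[-0.9,-6.6,5,0.5,-0.1,0,0.0]]
```

Call:
move_arm([
  [[-1,-6,2,0.5,0,0,0],[-1,-6,4,0.4,0,0,0],[0,-1,3,0,0,0,0],[0,0,0,0,0,0,0],[0,0,0,0,0,0,0]],
])

```text
clock: 10.12
tcp_pos: [0.4465, 0.0976, 0.0409]
eef_rot: [0.685, 0.729, 0.002, 0.0]
ft_force: [-0.3, 1.1, -0.3]
width: 0.996
```

Run:
```python
from h import *
plan([(.4455,.098,.0385,93.5,0)],step=15)
```

```text
pose [0.4465 0.0976 0.0409] yaw 93.57 w 0.996 t 10.1167 F [-0.3  1.1 -0.3]
1
[[0.5,-1,2.4,0.2,-0.1,0.1,0.0]]
```

Call:
move_arm([
  [[0.5,-1,2,0.2,0,0,0],[0,0,0,0,0,0,0.2],[0,0,0,0,0,0,0.3],[0,0,0,0,0,0,0.4],[0,0,0,0,0,0,0.6],[0,0,0,0,0,0,1],[0,0,0,0,0,0,1],[0,0,0,0,0,0,1],[0,0,0,0,0,0,1]],
])

```text
clock: 10.87
tcp_pos: [0.4463, 0.0981, 0.0398]
eef_rot: [0.685, 0.729, 0.001, -0.0]
ft_force: [0.0, -0.1, 1.2]
width: 0.59
```

Run:
```python
from h import *
plan([(.4455,.098,.08,93.5,1)],step=15)
```

```text
pose [0.4463 0.0981 0.0398] yaw 93.57 w 0.59 t 10.8667 F [ 0.  -0.1  1.2]
3
[[0,0,-13,0,0,0,1.0],[0,-0.3,-13.4,0,0,0,1.0],[0,-0.3,-13.4,0,0,0,1.0]]
```

Call:
move_arm([
  [[0,0,-8,0,0,0,1],[0,0,-14,0,0,0,1],[0,0,-14,0,0,0,1],[0,0,-8,0,0,0,1],[0,0,0,0,0,0,1]],
])

```text
clock: 11.28
tcp_pos: [0.4447, 0.098, 0.0854]
eef_rot: [0.685, 0.729, -0.0, -0.002]
ft_force: [1.2, 0.4, 0.3]
width: 0.587
```

Run:
```python
from h import *
plan([(.630,-.0195,.085,87,1)],step=25)
```

```text
pose [0.4447 0.098  0.0854] yaw 93.56 w 0.587 t 11.2833 F [1.2 0.4 0.3]
9
[[-14,20,0,0,0,0.7,1.0],[-14,20,0,0,0,0.7,1.0],[-14,20,0,0,0,0.7,1.0],[-14,20,0,0,0,0.7,1.0],[-13,20,0,0,0,0.7,1.0],[-13,21,0,0,0,0.7,1.0],[-13,21,0,0,0,0.7,1.0],[-12.5,20.9,0,0,0,0.7,1.0],[-12.2,21.1,0,0,0,0.7,1.0]]
```

Call:
move_arm([
  [[-9,14,0,0,0,0.7,1],[-14,20,0,0,0,0.7,1],[-14,20,0,0,0,0.7,1],[-14,20,0,0,0,0.7,1],[-13,20,0,0,0,0.7,1],[-13,21,0,0,0,0.7,1],[-13,21,0,0,0,0.7,1],[-12,21,0,0,0,0.7,1],[-9,15,0,0,0,0.7,1],[-4,8,0,0,0,0,1],[0,2,0,0,0,0,1],[0,0,0,0,0,0,1]],
])

```text
clock: 12.28
tcp_pos: [0.6311, -0.0199, 0.0772]
eef_rot: [0.725, 0.689, -0.003, -0.005]
ft_force: [-1.3, 0.5, -0.8]
width: 0.585
```

```bash
python3 look.py w7
python3 - <<'E'
from h import *
plan([(.630,-.0195,.023,87,1)],step=15)
E
```

```text
pose [ 0.6307 -0.0197  0.0771] yaw 87.07 w 0.584 t 12.3333 F [-0.8 -0.4 -1.6]
4
[[0,0,14,-0.2,-0.1,0,1.0],[0,0,14,-0.2,-0.1,0,1.0],[0,-0.1,13.5,-0.2,-0.1,0,1.0],[0,-0.1,13.5,-0.2,-0.1,0,1.0]]
```

View pics/w7.png

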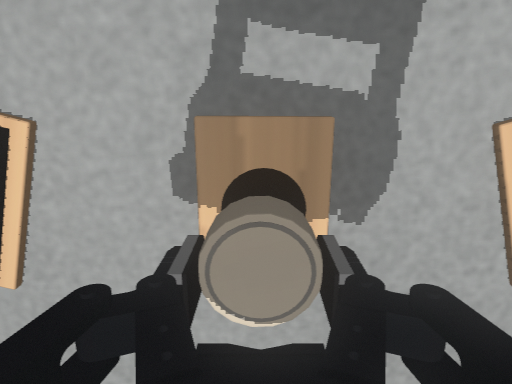

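Run:
```python
from h import *
c=np.load('pics/w7.npy',allow_pickle=True).item()
a=atz(c,195,117,.008)[:2];b=atz(c,333,117,.008)[:2];v=b-a;u=v/np.hypot(*v);n=np.array([u[1],-u[0]]);print(np.hypot(*v),(a+b)/2+n*.058,atz(c,263.5,168,.008)[:2]+n*.027)
```

```text
0.08182622864294706 [ 0.63158651 -0.0182011 ] [ 0.63130798 -0.01842541]
```

Call:
move_arm([
  [[0,0,10,0,0,0,1],[0,0,14,-0.2,0,0,1],[0,0,12,-0.2,0,0,1],[0,0,8,-0.1,0,0,1],[0,0,2,0,0,0,1],[0,0,0,0,0,0,1]],
])

```text
clock: 12.83
tcp_pos: [0.6251, -0.0153, 0.0266]
eef_rot: [0.723, 0.69, -0.001, -0.004]
ft_force: [0.8, 0.1, -0.7]
width: 0.585
```

Run:
```python
from h import *
plan([(.630,-.0195,.022,87,1)],step=15)
```

```text
pose [ 0.6251 -0.0153  0.0266] yaw 87.33 w 0.585 t 12.8333 F [ 0.8  0.1 -0.7]
1
[[-4,5.1,4.5,-0.4,-0.3,0.3,1.0]]
```

Call:
move_arm([
  [[-2,3,1,-0.2,-0.2,0,1],[-2,3,1,-0.2,0,0,1],[0,0,1,0,0,0,1],[0,0,0,0,0,0,1],[0,0,0,0,0,0,1]],
])

```text
clock: 13.25
tcp_pos: [0.6323, -0.0197, 0.0249]
eef_rot: [0.723, 0.691, 0.001, 0.001]
ft_force: [-0.5, -0.6, -0.6]
width: 0.586
```

Run:
```python
from h import *
plan([(.631,-.019,.022,87,1)],step=15)
```

```text
pose [ 0.6323 -0.0197  0.0249] yaw 87.38 w 0.586 t 13.25 F [-0.5 -0.6 -0.6]
1
[[0.6,-1.3,2.9,0.2,0,0.4,1.0]]
```

Call:
move_arm([
  [[0.5,-1,1,0,0,0,1],[0,0,1,0,0,0,1],[0,0,1,0,0,0,1],[0,0,0,0,0,0,1],[0,0,0,0,0,0,1]],
])

```text
clock: 13.67
tcp_pos: [0.632, -0.0194, 0.0227]
eef_rot: [0.723, 0.691, 0.002, 0.002]
ft_force: [0.2, 0.4, -1.4]
width: 0.588
```

Run:
```python
from h import *
plan([(.631,-.019,.022,87,1)],step=15)
```

```text
pose [ 0.632  -0.0194  0.0227] yaw 87.37 w 0.588 t 13.6667 F [ 0.2  0.4 -1.4]
1
[[0.3,-1,0.7,0.3,0,0.4,1.0]]
```

Call:
move_arm([
  [[0,-0.5,1.2,0.2,0,0,1],[0,0,0,0,0,0,1],[0,0,0,0,0,0,0.3],[0,0,0,0,0,0,0.2],[0,0,0,0,0,0,0],[0,0,0,0,0,0,0],[0,0,0,0,0,0,0],[0,0,-10,0,0,0,0],[0,0,-20,0,0,0,0],[0,0,-30,0,0,0,0],[0,-15,-30,0,0,0,0],[0,-20,-25,0,0,0,0],[0,-10,0,0,0,0,0],[0,0,0,0,0,0,0]],
])

```text
clock: 14.83
tcp_pos: [0.5854, -0.0174, 0.1447]
eef_rot: [0.723, 0.691, 0.001, 0.001]
ft_force: [-0.5, -0.6, -1.6]
width: 1.002
```

```bash
python3 look.py w8
python3 - <<'E'
from h import *
plan([(.447,.0985,.09,93.4,0)],step=25)
E
```

```text
pose [ 0.5868 -0.0176  0.1453] yaw 87.36 w 1.002 t 14.8833 F [1.2 0.2 0.3]
8
[[14,-18,7,0,0,-0.8,0.0],[14,-18,7,0,0,-0.8,0.0],[14,-18,7,0,0,-0.8,0.0],[14,-18,7,0,0,-0.8,0.0],[15,-17,7,0,0,-0.8,0.0],[15,-17,7,0,0,-0.8,0.0],[15.1,-17,6.9,0,0,-0.8,0.0],[15.3,-16.8,6.9,0,0,-0.8,0.0]]
```

View pics/w8.png

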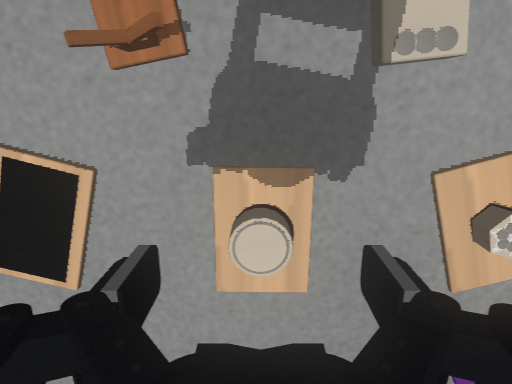

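Run:
```python
from h import *
c=np.load('pics/w8.npy',allow_pickle=True).item()
B=np.array([atz(c,*p,.008)[:2] for p in[(212,168),(314,168),(308,293),(217,293)]]);print(B.mean(0),atz(c,261,246.5,.034))
```

```text
[ 0.63160854 -0.01809213] [ 0.63130429 -0.01963661  0.034     ]
```

Call:
move_arm([
  [[10,-13,4,0,0,-0.8,0],[14,-18,7,0,0,-0.8,0],[14,-18,7,0,0,-0.8,0],[14,-18,7,0,0,-0.8,0],[15,-17,7,0,0,-0.8,0],[15,-17,7,0,0,-0.8,0],[14,-16,6,0,0,-0.8,0],[10,-10,4,0,0,-0.4,0],[4,-3,0,0,0,0,0],[0,0,0,0,0,0,0],[0,0,0,0,0,0,0]],
])

```text
clock: 15.8
tcp_pos: [0.4524, 0.095, 0.0862]
eef_rot: [0.685, 0.728, -0.002, -0.001]
ft_force: [-0.2, -0.3, 0.4]
width: 0.999
```

```bash
python3 look.py w9
python3 - <<'E'
from h import *
plan([(.447,.0985,.014,93.4,0)],step=15)
E
```

```text
pose [0.4528 0.0948 0.0864] yaw 93.44 w 0.995 t 15.85 F [-0.2  0.3  0.5]
5
[[1,-1,14,0,0,0,0.0],[1,-1,14,0,0,0,0.0],[1,-1,14,0,0,0,0.0],[0.8,-1.1,14.5,0,0,0,0.0],[0.8,-1.1,14.5,0,0,0,0.0]]
```

View pics/w9.png

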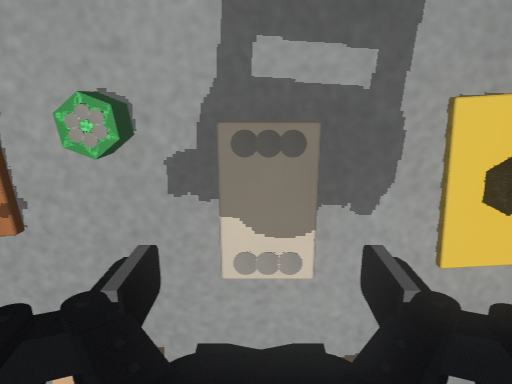

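Run:
```python
from h import *
c=np.load('pics/w9.npy',allow_pickle=True).item()
S=np.array([atz(c,*p,.026)[:2] for p in[(218,123),(320,122),(313,278),(222,279)]]);print(S.mean(0))
for a,b in((0,3),(1,2)): v=S[b]-S[a];print(np.hypot(*v),np.degrees(np.arctan2(v[1],v[0])))
```

```text
[0.44699952 0.0986997 ]
0.09904855786848436 3.0824327191923016
0.09885550352678105 3.5656798678410455
```

Call:
move_arm([
  [[1,-1,10,0,0,0,0],[1,-1,14,0,0,0,0],[1,-1,14,0,0,0,0],[1,-1,10,0,0,0,0],[0,0,4,0,0,0,0],[0,0,0,0,0,0,0],[0,0,0,0,0,0,0]],
])

```text
clock: 16.43
tcp_pos: [0.4557, 0.0953, 0.0332]
eef_rot: [0.688, 0.726, 0.001, 0.003]
ft_force: [0.4, 0.7, -0.1]
width: 0.999
```

Run:
```python
from h import *
plan([(.447,.0985,.014,93.4,0)],step=15)
```

```text
pose [0.4557 0.0953 0.0332] yaw 93.09 w 0.999 t 16.4333 F [ 0.4  0.7 -0.1]
2
[[1.9,-4.3,9.6,0.2,0.1,-0.2,0.0],[1.9,-4.3,9.6,0.2,0.1,-0.2,0.0]]
```

Call:
move_arm([
  [[2,-4,5,0.2,0.1,-0.2,0],[1,-4,6,0.2,0,0,0],[0,0,3,0,0,0,0],[0,0,0,0,0,0,0],[0,0,0,0,0,0,0]],
])

```text
clock: 16.85
tcp_pos: [0.4487, 0.0976, 0.0194]
eef_rot: [0.687, 0.727, 0.0, 0.001]
ft_force: [0.7, -0.6, 0.5]
width: 1.002
```

Run:
```python
from h import *
plan([(.447,.0985,.014,93.4,0)],step=15)
```

```text
pose [0.4487 0.0976 0.0194] yaw 93.27 w 1.002 t 16.85 F [ 0.7 -0.6  0.5]
1
[[1,-1.7,5.3,0.1,0,-0.1,0.0]]
```

Call:
move_arm([
  [[0.5,-1,3,0,0,0,0],[0.5,-0.5,2,0,0,0,0],[0,0,0,0,0,0,0.1],[0,0,0,0,0,0,0.2],[0,0,0,0,0,0,0.3],[0,0,0,0,0,0,0.5],[0,0,0,0,0,0,1],[0,0,0,0,0,0,1],[0,0,0,0,0,0,1]],
])

```text
clock: 17.6
tcp_pos: [0.4479, 0.0988, 0.0149]
eef_rot: [0.687, 0.727, 0.001, 0.001]
ft_force: [0.1, 0.4, 1.0]
width: 0.685
```

Run:
```python
from h import *
plan([(.447,.0985,.06,93.4,1)],step=15)
```

```text
pose [0.4479 0.0988 0.0149] yaw 93.28 w 0.685 t 17.6 F [0.1 0.4 1. ]
4
[[0,0,-11,0.1,0,0,1.0],[0,0,-11,0.1,0,0,1.0],[-0.1,-0.2,-11.3,0.1,0,0,1.0],[-0.1,-0.2,-11.3,0.1,0,0,1.0]]
```

Call:
move_arm([
  [[0,0,-8,0,0,0,1],[0,0,-15,0,0,0,1],[0,0,-20,0,0,0,1],[0,0,-20,0,0,0,1],[0,0,-20,0,0,0,1],[0,0,-12,0,0,0,1],[0,0,0,0,0,0,1],[0,0,0,0,0,0,1]],
])

```text
clock: 18.27
tcp_pos: [0.4446, 0.0988, 0.1141]
eef_rot: [0.687, 0.727, -0.001, -0.001]
ft_force: [0.0, -0.6, -2.2]
width: 0.681
```

Run:
```python
from h import *
plan([(.612,-.2135,.112,72.6,1)],step=25)
```

```text
pose [0.4446 0.0988 0.1141] yaw 93.27 w 0.681 t 18.2667 F [ 0.  -0.6 -2.2]
15
[[-21,10,0,0,0,1.4,1.0],[-21,10,0,0,0,1.4,1.0],[-21,11,0,0,0,1.4,1.0],[-21,11,0,0,0,1.4,1.0],[-20,12,0,0,0,1.4,1.0],[-20,12,0,0,0,1.4,1.0],[-20,13,0,0,0,1.4,1.0],[-19,13,0,0,0,1.4,1.0],[-19,14,0,0,0,1.4,1.0],[-19,14,0,0,0,1.4,1.0],[-18,15,0,0,0,1.4,1.0],[-18,15,0,0,0,1.4,1.0],[-18,16,0,0,0,1.4,1.0],[-17.3,16.1,0.1,0,0,1.4,1.0],[-16.9,16.5,0.1,0,0,1.4,1.0]]
```

Call:
move_arm([
  [[-12,6,0,0,0,1.4,1],[-21,10,0,0,0,1.4,1],[-21,11,0,0,0,1.4,1],[-21,11,0,0,0,1.4,1],[-20,12,0,0,0,1.4,1],[-20,12,0,0,0,1.4,1],[-20,13,0,0,0,1.4,1],[-19,13,0,0,0,1.4,1],[-19,14,0,0,0,1.4,1],[-19,14,0,0,0,1.4,1],[-18,15,0,0,0,1.4,1],[-18,15,0,0,0,1.4,1],[-18,16,0,0,0,1.4,1],[-16,15,0,0,0,1.4,1],[-11,11,0,0,0,1.1,1],[-5,5,0,0,0,0,1],[0,0,0,0,0,0,1],[0,0,0,0,0,0,1]],
])

```text
clock: 19.77
tcp_pos: [0.5935, -0.2124, 0.0833]
eef_rot: [0.811, 0.585, -0.012, -0.018]
ft_force: [-0.1, 0.5, -1.3]
width: 0.683
```

```bash
python3 look.py w10
python3 - <<'E'
from h import *
plan([(.612,-.2135,.03,72.6,1)],step=15)
E
```

```text
pose [ 0.5932 -0.2121  0.0832] yaw 71.65 w 0.682 t 19.8167 F [-1.  -0.1 -2. ]
4
[[1,5,13,-0.6,0,-0.2,1.0],[1,5,13,-0.6,0,-0.2,1.0],[1.1,4.9,13.2,-0.6,0,-0.2,1.0],[1.1,4.7,13.3,-0.6,0,-0.2,1.0]]
```

View pics/w10.png

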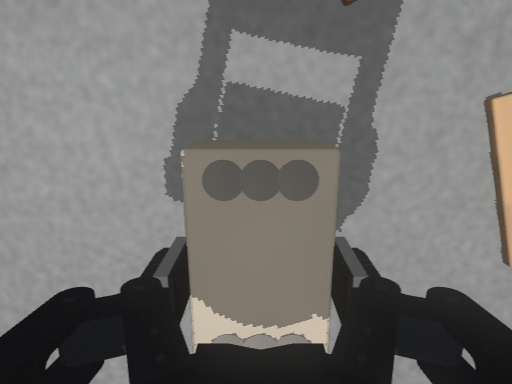

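Call:
move_arm([
  [[1,5,4,-0.7,0,-0.2,1],[1,5,8,-0.7,0,-0.2,1],[1,5,8,-0.6,0,-0.2,1],[1,3,6,-0.4,0,-0.2,1],[0,0,0,0,0,0,1],[0,0,0,0,0,0,1]],
])

```text
clock: 20.32
tcp_pos: [0.6111, -0.209, 0.0526]
eef_rot: [0.805, 0.593, 0.001, -0.001]
ft_force: [0.2, -0.6, -1.8]
width: 0.689
```

Run:
```python
from h import *
from plant import bot
plan([(.612,-.2135,.03,72.6,1)],step=15)
t=bot.get_image('top')[:,:,::-1];cv2.imwrite('pics/t2.png',t);s=bot.get_image('scene')[:,:,::-1];cv2.imwrite('pics/s2.png',s)
crop(s,150,140,280,230,6,'pics/s2c.png')
```

```text
pose [ 0.6111 -0.209   0.0526] yaw 72.81 w 0.689 t 20.3167 F [ 0.2 -0.6 -1.8]
2
[[-2.1,1.1,11.3,0,-0.1,0.1,1.0],[-2,1.1,11.3,0,-0.1,0.1,1.0]]
```

View pics/s2c.png

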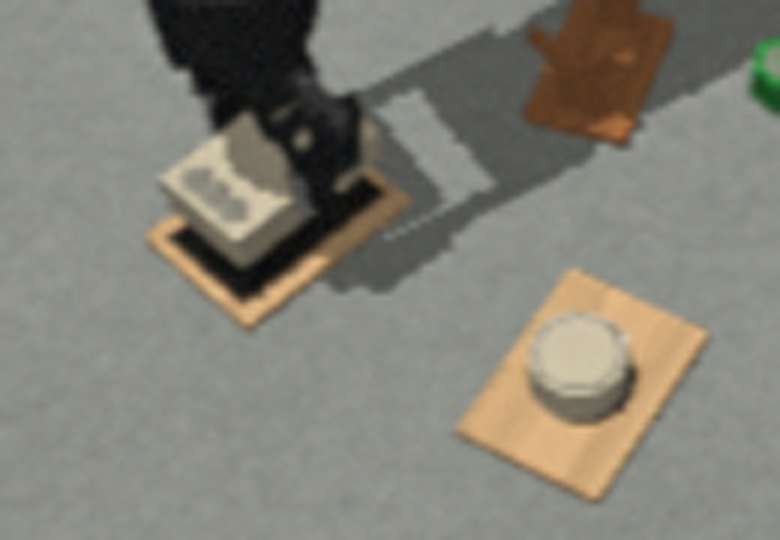

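Call:
move_arm([
  [[-2,1.5,8,0,0,0,1],[-2,1.5,10,0,0,0,1],[0,0,5,0,0,0,1],[0,0,0,0,0,0,1],[0,0,0,0,0,0,1]],
])

```text
clock: 20.83
tcp_pos: [0.6134, -0.2151, 0.0283]
eef_rot: [0.805, 0.593, 0.002, -0.0]
ft_force: [0.1, 0.3, -1.1]
width: 0.68
```

Run:
```python
from h import *
plan([(.613,-.2135,.023,72.6,1)],step=15)
```

```text
pose [ 0.6134 -0.2151  0.0283] yaw 72.76 w 0.68 t 20.8333 F [ 0.1  0.3 -1.1]
1
[[1.4,-0.8,5.3,0.1,-0.2,0.2,1.0]]
```

Call:
move_arm([
  [[1,-0.5,2,0.1,-0.1,0,1],[0,0,1.5,0,0,0,1],[0,0,1,0,0,0,1],[0,0,0.5,0,0,0,1],[0,0,0,0,0,0,1],[0,0,0,0,0,0,1]],
])

```text
clock: 21.33
tcp_pos: [0.6134, -0.2141, 0.0233]
eef_rot: [0.805, 0.593, 0.0, -0.0]
ft_force: [-0.0, -0.5, -2.0]
width: 0.686
```

Run:
```python
from h import *
plan([(.613,-.2135,.023,72.6,1)],step=15)
```

```text
pose [ 0.6134 -0.2141  0.0233] yaw 72.76 w 0.686 t 21.3333 F [-0.  -0.5 -2. ]
1
[[0.4,-0.6,0.3,0,-0.1,0.2,1.0]]
```

Call:
move_arm([
  [[0,0,1,0,0,0,1],[0,0,0,0,0,0,1],[0,0,0,0,0,0,0.2],[0,0,0,0,0,0,0.1],[0,0,0,0,0,0,0],[0,0,0,0,0,0,0],[0,0,0,0,0,0,0],[0,0,-10,0,0,0,0],[0,0,-20,0,0,0,0],[0,0,-30,0,0,0,0],[0,-15,-30,0,0,0,0],[0,-20,-25,0,0,0,0],[0,-10,0,0,0,0,0],[0,0,0,0,0,0,0]],
])

```text
clock: 22.5
tcp_pos: [0.5702, -0.201, 0.1469]
eef_rot: [0.805, 0.593, 0.001, 0.002]
ft_force: [-0.3, 0.8, -1.1]
width: 0.999
```

```bash
python3 look.py w11
python3 - <<'E'
from h import *
plan([(.45,.38,.18,90,0)],step=35)
E
```

```text
pose [ 0.5714 -0.2016  0.1475] yaw 72.77 w 1.002 t 22.55 F [ 1.3 -0.2  1. ]
18
[[29,-16,-2,0,0,-1,0.0],[29,-16,-2,0,0,-1,0.0],[29,-15,-2,0,0,-1,0.0],[30,-15,-2,0,0,-1,0.0],[30,-14,-2,0,0,-1,0.0],[30,-14,-2,0,0,-1,0.0],[30,-13,-2,0,0,-1,0.0],[31,-13,-2,0,0,-1,0.0],[31,-12,-2,0,0,-1,0.0],[31,-12,-2,0,0,-1,0.0],[31,-11,-2,0,0,-1,0.0],[31,-10,-2,0,0,-1,0.0],[31,-10,-2,0,0,-1,0.0],[32,-9,-2,0,0,-1,0.0],[32,-9,-2,0,0,-1,0.0],[32,-8,-2,0,0,-1,0.0],[32.1,-7.8,-1.8,0,0,-1,0.0],[32.2,-7.3,-1.8,0,0,-1,0.0]]
```

View pics/w11.png

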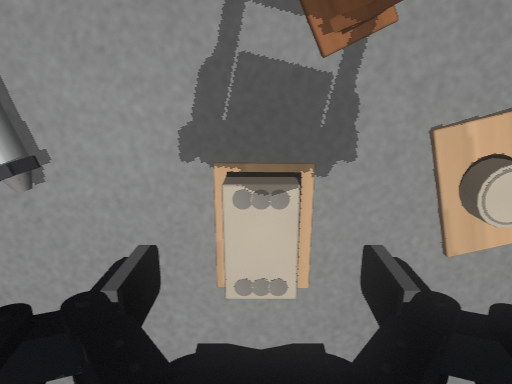

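Run:
```python
from h import *
im=cv2.imread('pics/w11.png');crop(im,205,155,325,305,5,'pics/w11c.png')
```

```text
(no output)
```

View pics/w11c.png

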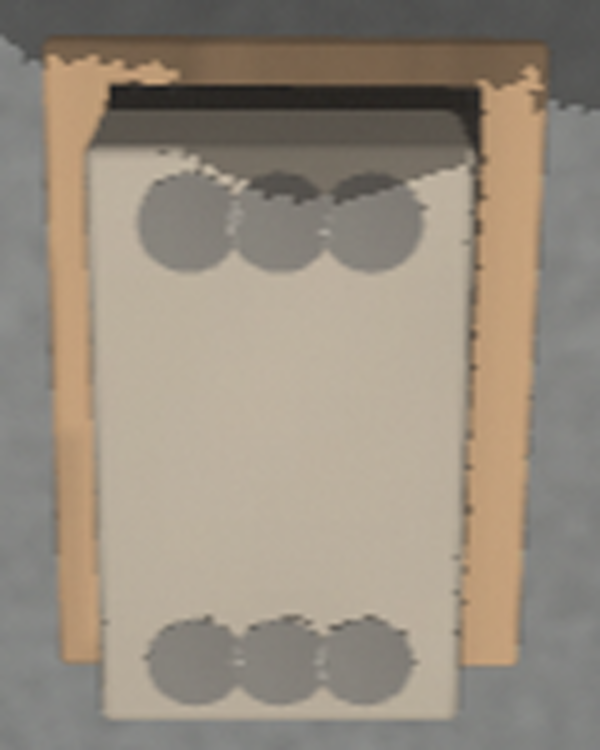

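Run:
```python
from h import *
c=np.load('pics/w11.npy',allow_pickle=True).item()
w=lambda p:((p[0]+.5)/5-.5+205,(p[1]+.5)/5-.5+155)
B=np.array([atz(c,*w(p),.008)[:2] for p in[(43,42),(547,46),(518,664),(62,661)]])
S=np.array([atz(c,*w(p),.034)[:2] for p in[(89,148),(474,150),(456,719),(103,717)]])
D=np.array([atz(c,*w(p),.008)[:2] for p in[(109,88),(480,88)]])
for Q in(B,S):
  v=Q[2]-Q[1]+Q[3]-Q[0];print(Q.mean(0),np.hypot(*v)/2,np.degrees(np.arctan2(v[1],v[0])))
n=np.array([np.cos(np.radians(-17.3)),np.sin(np.radians(-17.3))]);print(D.mean(0)+n*.051)
```

```text
[ 0.61139688 -0.21195535] 0.11499251711168683 -17.50671981133563
[ 0.61340149 -0.21479292] 0.09841720876705125 -17.369253479281323
[ 0.61230539 -0.21208765]
```

Call:
move_arm([
  [[20,-12,-5,0,0,-1,0],[29,-16,-5,0,0,-1,0],[29,-15,-5,0,0,-1,0],[30,-15,-5,0,0,-1,0],[30,-14,-5,0,0,-1,0],[30,-14,-5,0,0,-1,0],[30,-12,-5,0,0,-1,0],[31,-11,-5,0,0,-1,0],[31,-10,-2,0,0,-1,0],[31,-10,-2,0,0,-1,0],[31,-8,-2,0,0,-1,0],[31,-7,-2,0,0,-1,0],[31,-6,-2,0,0,-1,0],[32,-5,-2,0,0,-1,0],[32,-5,-2,0,0,-1,0],[32,-4,-2,0,0,-1,0],[25,-4,0,0,0,-1,0],[15,-2,0,0,0,0,0],[5,0,0,0,0,0,0],[0,0,0,0,0,0,0]],
])

```text
clock: 24.22
tcp_pos: [0.4789, 0.3737, 0.185]
eef_rot: [0.705, 0.709, -0.008, -0.006]
ft_force: [-0.7, -0.1, 0.0]
width: 1.003
```

```bash
python3 look.py w12
python3 - <<'E'
from h import *
plan([(.519,.391,.1,90,0)],step=35)
E
```

```text
pose [0.4788 0.373  0.1848] yaw 90.3 w 1.002 t 24.2667 F [-0.1 -0.5 -0.6]
3
[[6,14,28,-0.4,0.1,0.1,0.0],[6,13.8,28.1,-0.4,0.1,0.1,0.0],[6,13.6,28.2,-0.4,0.1,0.1,0.0]]
```

View pics/w12.png

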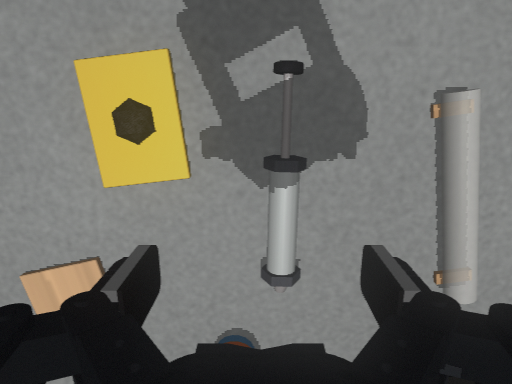

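Run:
```python
from h import *
im=cv2.imread('pics/w12.png');crop(im,250,145,320,300,5,'pics/w12c.png')
```

```text
(no output)
```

View pics/w12c.png

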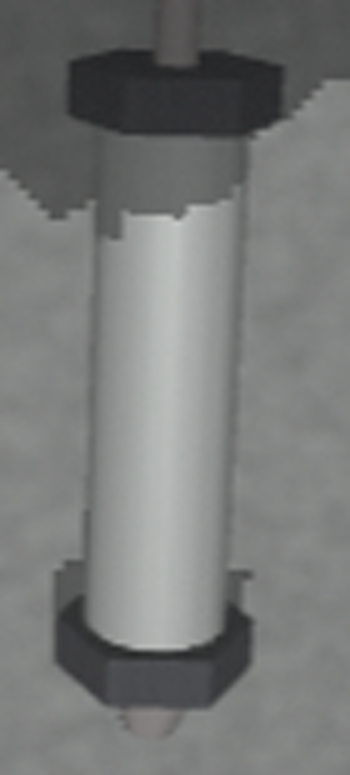

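Run:
```python
from h import *
from plant import bot
c=np.load('pics/w12.npy',allow_pickle=True).item();T=bot.calibration('top')
w=lambda p:((p[0]+.5)/5-.5+250,(p[1]+.5)/5-.5+145)
a=atz(c,*w((184,105)),.034);b=atz(c,*w((157,680)),.034);v=b-a
print(a,b,(a+b)/2,np.hypot(*v[:2]),np.degrees(np.arctan2(v[1],v[0])))
k=atz(c,288,68,.03);print('knob',k)
ta=lambda p:((p[0]+.5)/5-.5+80,(p[1]+.5)/5-.5+150)
a=atz(T,*ta((119,276)),.03);b=atz(T,*ta((104,491)),.03);v=a-b;print((a+b)/2,np.degrees(np.arctan2(v[1],v[0])))
print(tri([(c,*w((184,105))),(T,*ta((104,491)))]),tri([(c,*w((157,680))),(T,*ta((119,276)))]))
for z in(.010,.017): print(atz(c,*w((157,400)),z))
```

```text
[0.46438316 0.39491531 0.034     ] [0.57417204 0.39266757 0.034     ] [0.5192776  0.39379144 0.034     ] 0.10981188541307924 -1.172866319677624
knob [0.38470466 0.39444281 0.03      ]
[0.5189874  0.38640397 0.03      ] -0.07697552942507742
(array([0.46622318, 0.39527243, 0.00966848]), [np.float64(0.0028662545899388377), np.float64(0.0028662545899386716)]) (array([0.57655227, 0.39065088, 0.02587612]), [np.float64(0.0031430017708924513), np.float64(0.0031430017708922956)])
[0.52702569 0.39299315 0.01      ]
[0.52446499 0.39254151 0.017     ]
```

Call:
move_arm([
  [[4,10,18,-0.4,0,0.4,0],[6,14,26,-0.4,0,0.4,0],[6,12,26,-0.3,0,0.4,0],[4,6,16,0,0,0,0],[0,0,6,0,0,0,0],[0,0,0,0,0,0,0],[0,0,0,0,0,0,0]],
])

```text
clock: 24.85
tcp_pos: [0.5254, 0.3853, 0.0883]
eef_rot: [0.716, 0.698, -0.002, 0.002]
ft_force: [-0.6, -0.8, 0.2]
width: 0.996
```

```bash
python3 look.py w13
python3 - <<'E'
from h import *
plan([(.519,.3935,.012,89,0)],step=15)
E
```

```text
pose [0.5254 0.3854 0.0886] yaw 88.54 w 0.999 t 24.9 F [-0.1 -0.1 -0.9]
6
[[1,-1,13,0,0.1,-0.1,0.0],[1,-1,13,0,0.1,-0.1,0.0],[1,-1,13,0,0.1,-0.1,0.0],[1,-1,13,0,0.1,-0.1,0.0],[1.4,-1.1,12.8,0,0.1,-0.1,0.0],[1.3,-1.1,12.8,0,0.1,-0.1,0.0]]
```

View pics/w13.png

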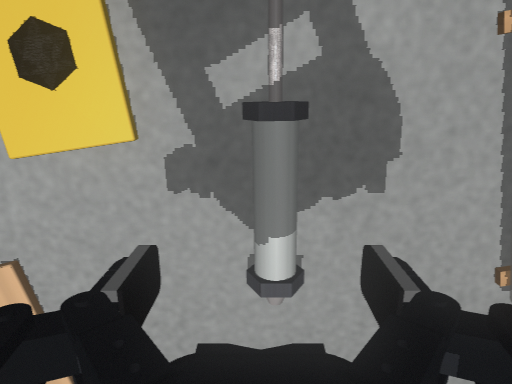

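Call:
move_arm([
  [[1,-2,10,0,0.1,-0.1,0],[2,-2,14,0,0.1,-0.1,0],[2,-2,14,0,0.1,-0.1,0],[2,-1,10,0,0,0,0],[0,0,5,0,0,0,0],[0,0,0,0,0,0,0],[0,0,0,0,0,0,0]],
])

```text
clock: 25.48
tcp_pos: [0.5191, 0.3935, 0.0356]
eef_rot: [0.714, 0.7, 0.004, 0.001]
ft_force: [0.5, 0.5, 0.6]
width: 0.998
```

Run:
```python
from h import *
plan([(.519,.3935,.012,89,0)],step=15)
```

```text
pose [0.5191 0.3935 0.0356] yaw 88.88 w 0.998 t 25.4833 F [0.5 0.5 0.6]
2
[[-0.1,-0.1,11.8,0.2,-0.1,-0.1,0.0],[0,-0.1,11.8,0.2,-0.1,-0.1,0.0]]
```

Call:
move_arm([
  [[0,0,8,0.2,-0.1,0,0],[0,0,8,0.2,0,0,0],[0,0,4,0,0,0,0],[0,0,0,0,0,0,0],[0,0,0,0,0,0,0]],
])

```text
clock: 25.9
tcp_pos: [0.5203, 0.3941, 0.0149]
eef_rot: [0.714, 0.7, 0.001, -0.0]
ft_force: [-0.4, 0.2, 0.2]
width: 0.997
```

Run:
```python
from h import *
plan([(.519,.3935,.012,89,0)],step=15)
```

```text
pose [0.5203 0.3941 0.0149] yaw 88.88 w 0.997 t 25.9 F [-0.4  0.2  0.2]
1
[[-0.7,-1.3,2.9,0.1,-0.1,-0.1,0.0]]
```

Call:
move_arm([
  [[0,-1,2,0,0,0,0.2],[0,0,0,0,0,0,0.4],[0,0,0,0,0,0,0.5],[0,0,0,0,0,0,0.6],[0,0,0,0,0,0,0.8],[0,0,0,0,0,0,1],[0,0,0,0,0,0,1],[0,0,0,0,0,0,1],[0,0,0,0,0,0,1]],
])

```text
clock: 26.65
tcp_pos: [0.5198, 0.3944, 0.0138]
eef_rot: [0.714, 0.7, 0.002, -0.0]
ft_force: [0.2, 0.6, -0.0]
width: 0.302
```

```bash
python3 look.py w14;python3 - <<'E'
from h import *
plan([(.519,.3935,.012,89,0)],step=15)
E
```

```text
pose [0.5198 0.3944 0.0138] yaw 88.87 w 0.31 t 26.7 F [-0.6 -0.   0.4]
1
[[-0.9,-0.8,1.8,0.2,-0.2,-0.1,0.0]]
```

View pics/w14.png

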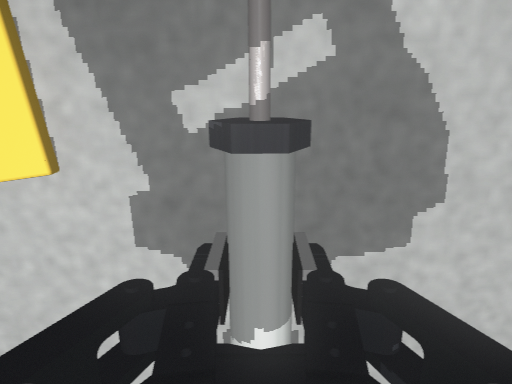

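Call:
move_arm([
  [[0,0,-8,0,0,0,1],[0,0,-15,0,0,0,1],[0,0,-22,0,0,0,1],[0,0,-25,0,0,0,1],[0,0,-25,0,0,0,1],[0,0,-20,0,0,0,1],[0,0,-8,0,0,0,1],[0,0,0,0,0,0,1],[0,0,0,0,0,0,1]],
])

```text
clock: 27.45
tcp_pos: [0.5181, 0.3933, 0.1473]
eef_rot: [0.714, 0.7, 0.002, -0.0]
ft_force: [0.5, -0.3, -2.3]
width: 0.305
```

```bash
python3 look.py w15;python3 - <<'E'
from h import *
plan([(.443,-.1035,.14,97.6,1)],step=27)
E
```

```text
pose [0.5181 0.3933 0.1471] yaw 88.89 w 0.309 t 27.5 F [ 0.5  0.6 -1.4]
19
[[-26,-3,0,0,0,-0.5,1.0],[-26,-4,0,0,0,-0.5,1.0],[-26,-4,0,0,0,-0.5,1.0],[-26,-4,0,0,0,-0.5,1.0],[-26,-4,0,0,0,-0.5,1.0],[-26,-4,0,0,0,-0.5,1.0],[-26,-5,0,0,0,-0.5,1.0],[-26,-5,0,0,0,-0.5,1.0],[-26,-5,0,0,0,-0.5,1.0],[-26,-5,0,0,0,-0.5,1.0],[-26,-6,0,0,0,-0.5,1.0],[-26,-6,0,0,0,-0.5,1.0],[-26,-6,0,0,0,-0.5,1.0],[-26,-6,0,0,0,-0.5,1.0],[-26,-6,0,0,0,-0.5,1.0],[-26,-7,0,0,0,-0.5,1.0],[-26,-7,0,0,0,-0.5,1.0],[-25.5,-7,0.4,0,0,-0.5,1.0],[-25.5,-7.2,0.4,0,0,-0.5,1.0]]
```

View pics/w15.png

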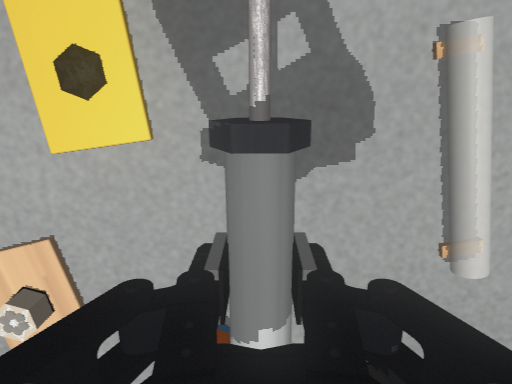

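The extruder is held level and centred in the jaws: its cap is still at (260,135), as it was before the lift. Next I carry it to the cradle.

Call:
move_arm([
  [[-12,-2,0,0,0,-0.5,1],[-22,-4,0,0,0,-0.5,1],[-26,-4,0,0,0,-0.5,1],[-26,-4,0,0,0,-0.5,1],[-26,-4,0,0,0,-0.5,1],[-26,-4,0,0,0,-0.5,1],[-26,-5,0,0,0,-0.5,1],[-26,-5,0,0,0,-0.5,1],[-26,-5,0,0,0,-0.5,1],[-26,-5,0,0,0,-0.5,1],[-26,-6,0,0,0,-0.5,1],[-26,-6,0,0,0,-0.5,1],[-26,-6,0,0,0,-0.5,1],[-26,-6,0,0,0,-0.5,1],[-26,-6,0,0,0,-0.5,1],[-20,-6,0,0,0,-0.5,1],[-12,-3,0,0,0,0,1],[-5,0,0,0,0,0,1],[0,0,0,0,0,0,1],[0,0,0,0,0,0,1]],
])

```text
clock: 29.17
tcp_pos: [0.4304, -0.0466, 0.1177]
eef_rot: [0.659, 0.752, -0.019, -0.02]
ft_force: [-0.3, -0.5, -1.4]
width: 0.305
```

Run:
```python
from h import *
plan([(.443,-.1035,.14,97.6,1)],step=27)
```

```text
pose [ 0.4304 -0.0466  0.1177] yaw 97.57 w 0.305 t 29.1667 F [-0.3 -0.5 -1.4]
3
[[-19,1,-8,-1,-0.1,0,1.0],[-19.3,1.4,-7.6,-1,-0.1,0,1.0],[-19.3,1.5,-7.5,-1,-0.1,0,1.0]]
```

Call:
move_arm([
  [[-12,3,-3,-0.9,0,0,1],[-19,4,-4,-0.9,0,0,1],[-16,3,-3,-0.9,0,0,1],[-8,2,0,-0.3,0,0,1],[-2,0,0,0,0,0,1],[0,0,0,0,0,0,1],[0,0,0,0,0,0,1]],
])

```text
clock: 29.75
tcp_pos: [0.4488, -0.0966, 0.1232]
eef_rot: [0.656, 0.755, 0.001, -0.007]
ft_force: [-0.1, 0.4, -1.4]
width: 0.303
```

```bash
python3 look.py w16
python3 - <<'E'
from h import *
from plant import bot
plan([(.443,-.1035,.11,97.6,1)],step=27)
t=bot.get_image('top')[:,:,::-1];cv2.imwrite('pics/t3.png',t);s=bot.get_image('scene')[:,:,::-1];cv2.imwrite('pics/s3.png',s)
crop(s,200,80,320,180,6,'pics/s3c.png')
E
```

```text
pose [ 0.4486 -0.0965  0.1231] yaw 98.08 w 0.303 t 29.8 F [-0.6  0.5 -2.1]
1
[[-6.3,-6.5,13.1,-0.4,-0.7,0.5,1.0]]
```

View pics/w16.png

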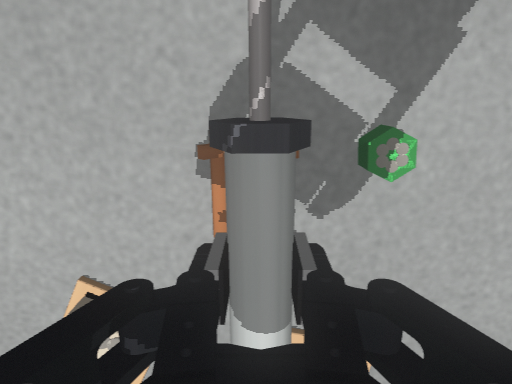

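View pics/s3c.png

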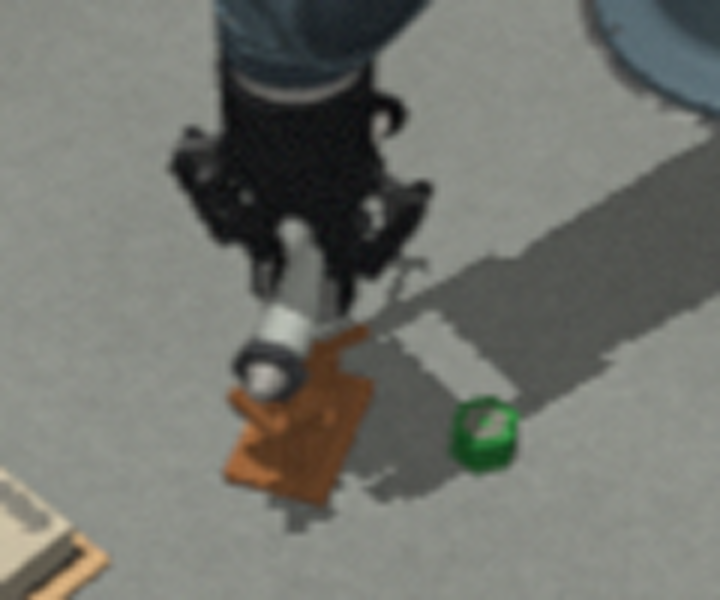

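Run:
```python
from h import *
c=np.load('pics/w16.npy',allow_pickle=True).item()
im=cv2.imread('pics/w16.png');crop(im,185,110,315,240,5,'pics/w16c.png')
for p in [(196,146),(196,158),(299,150),(299,158)]: print(atz(c,*p,.066)[:2])
# earlier view w8/w6 base check
```

```text
[ 0.41229283 -0.13873063]
[ 0.4191594  -0.13810064]
[ 0.40638854 -0.08024535]
[ 0.4109461 -0.079456 ]
```

View pics/w16c.png

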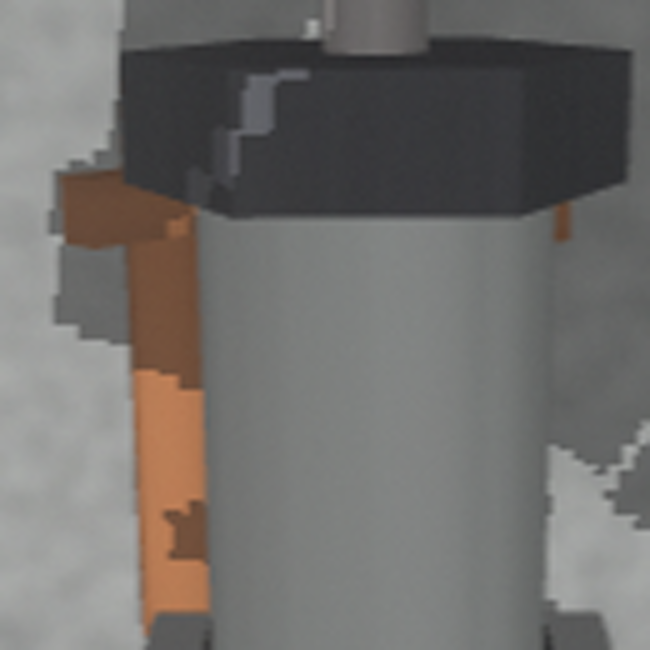

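Call:
move_arm([
  [[-4,-4,5,-0.3,-0.4,0.3,1],[-3,-2,8,-0.1,-0.3,0.2,1],[-1,0,4,0,0,0,1],[0,0,0,0,0,0,1],[0,0,0,0,0,0,1]],
])

```text
clock: 30.32
tcp_pos: [0.4424, -0.1047, 0.1037]
eef_rot: [0.658, 0.753, -0.0, 0.0]
ft_force: [-0.1, -0.5, -1.6]
width: 0.303
```

Run:
```python
from h import *
plan([(.4435,-.1045,.08,97.6,1)],step=27)
```

```text
pose [ 0.4424 -0.1047  0.1037] yaw 97.63 w 0.303 t 30.3167 F [-0.1 -0.5 -1.6]
1
[[0.1,1.1,23.7,0,0,0,1.0]]
```

Call:
move_arm([
  [[0,0.5,8,0,0,0,1],[0,0.5,10,0,0,0,1],[0,0,7,0,0,0,1],[0,0,2,0,0,0,1],[0,0,0,0,0,0,1],[0,0,0,0,0,0,1]],
])

```text
clock: 30.82
tcp_pos: [0.4431, -0.1044, 0.073]
eef_rot: [0.659, 0.752, -0.001, -0.001]
ft_force: [-0.6, -0.8, -1.1]
width: 0.308
```

```bash
python3 look.py w17
python3 - <<'E'
from h import *
from plant import bot
plan([(.4435,-.1045,.0568,97.6,1)],step=27)
s=bot.get_image('scene')[:,:,::-1];cv2.imwrite('pics/s4.png',s)
crop(s,200,80,320,180,6,'pics/s4c.png')
E
```

```text
pose [ 0.4431 -0.1044  0.0731] yaw 97.62 w 0.305 t 30.8667 F [ 0.2 -0.2 -2.3]
1
[[-0.1,0.4,16.3,-0.1,0,0,1.0]]
```

View pics/s4c.png

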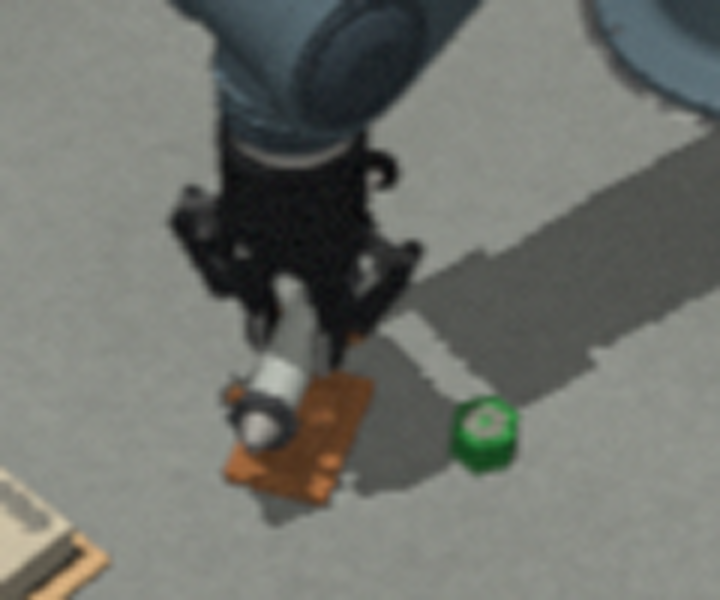

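View pics/w17.png

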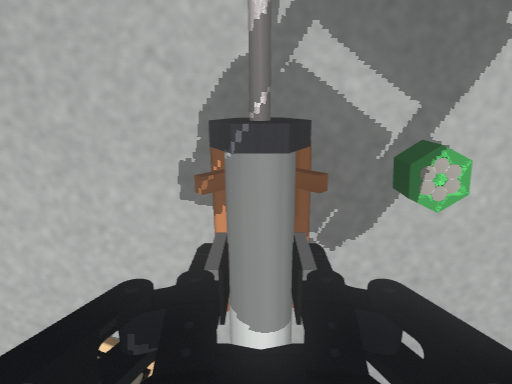

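The barrel is centred over the near saddle: the saddle tips are at u=196 and u=327, and the barrel axis is at u=261. I'm lowering it now.

Call:
move_arm([
  [[0,0,5,0,0,0,1],[0,0,5,0,0,0,1],[0,0,3,0,0,0,1],[0,0,1,0,0,0,1],[0,0,0,0,0,0,1],[0,0,0,0,0,0,1]],
])

```text
clock: 31.42
tcp_pos: [0.4442, -0.1049, 0.0589]
eef_rot: [0.659, 0.753, -0.0, 0.001]
ft_force: [-0.6, -0.2, -1.9]
width: 0.306
```

Run:
```python
from h import *
plan([(.4435,-.1045,.0568,97.6,1)],step=27)
```

```text
pose [ 0.4442 -0.1049  0.0589] yaw 97.62 w 0.306 t 31.4167 F [-0.6 -0.2 -1.9]
1
[[0.5,-0.6,2.1,0,0.1,0,1.0]]
```

Call:
move_arm([
  [[0,0,1,0,0,0,1],[0,0,1,0,0,0,1],[0,0,0.5,0,0,0,1],[0,0,0,0,0,0,1]],
])

```text
clock: 31.75
tcp_pos: [0.4446, -0.1045, 0.058]
eef_rot: [0.658, 0.753, 0.0, 0.0]
ft_force: [0.2, -0.3, -1.7]
width: 0.302
```

Run:
```python
from h import *
plan([(.4435,-.1045,.0568,97.6,1)],step=27)
```

```text
pose [ 0.4446 -0.1045  0.058 ] yaw 97.63 w 0.302 t 31.75 F [ 0.2 -0.3 -1.7]
1
[[0.2,-1,1.2,0,0,0,1.0]]
```

Call:
move_arm([
  [[0,-0.5,1,0,0,0,1],[0,0,1,0,0,0,1],[0,0,0.5,0,0,0,1],[0,0,0,0,0,0,1]],
])

```text
clock: 32.08
tcp_pos: [0.4447, -0.1042, 0.0575]
eef_rot: [0.658, 0.753, 0.001, -0.0]
ft_force: [-1.2, 0.0, -0.8]
width: 0.304
```

Run:
```python
from h import *
plan([(.4435,-.1045,.0568,97.6,1)],step=27)
```

```text
pose [ 0.4447 -0.1042  0.0575] yaw 97.64 w 0.304 t 32.0833 F [-1.2  0.  -0.8]
1
[[-0.1,-1.3,0.7,0,-0.1,0,1.0]]
```

Call:
move_arm([
  [[0,0,1,0,0,0,1],[0,0,0,0,0,0,0.65],[0,0,0,0,0,0,0.6],[0,0,0,0,0,0,0.5],[0,0,0,0,0,0,0.3],[0,0,0,0,0,0,0.1],[0,0,0,0,0,0,0],[0,0,0,0,0,0,0],[0,0,0,0,0,0,0]],
])

```text
clock: 32.83
tcp_pos: [0.446, -0.1054, 0.0571]
eef_rot: [0.659, 0.753, 0.001, 0.002]
ft_force: [-0.6, 1.0, -0.1]
width: 1.001
```

```bash
python3 look.py w18
python3 - <<'E'
from h import *
plan([(.4435,-.1045,.0568,97.6,1)],step=27)
E
```

```text
pose [ 0.446  -0.1054  0.0571] yaw 97.62 w 0.999 t 32.8833 F [-0.2 -0.8  0.2]
1
[[1.2,-2.4,0.3,0.2,0.1,0,1.0]]
```

View pics/w18.png

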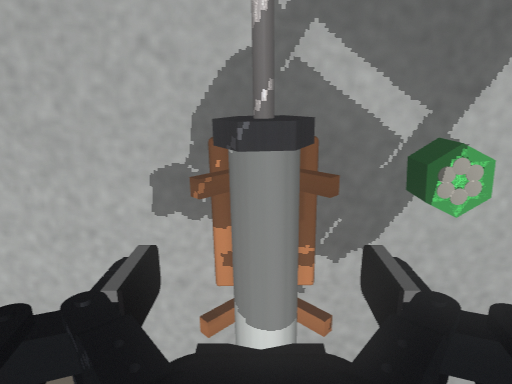

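The extruder lies in both saddles, with the barrel between the tips in each. I retreat straight up and check.

Call:
move_arm([
  [[0,0,-8,0,0,0,0],[0,0,-15,0,0,0,0],[0,0,-25,0,0,0,0],[0,0,-35,0,0,0,0],[0,0,-35,0,0,0,0],[0,0,-30,0,0,0,0],[0,-20,-15,0,0,0,0],[0,-25,0,0,0,0,0],[0,0,0,0,0,0,0],[0,0,0,0,0,0,0]],
])

```text
clock: 33.72
tcp_pos: [0.3989, -0.111, 0.2338]
eef_rot: [0.658, 0.753, 0.001, 0.003]
ft_force: [-0.2, -0.3, 0.1]
width: 0.998
```

```bash
python3 look.py w19
python3 - <<'E'
from h import *
from plant import bot
plan([(.4435,-.1045,.0568,97.6,1)],step=27)
t=bot.get_image('top')[:,:,::-1];cv2.imwrite('pics/t5.png',t);s=bot.get_image('scene')[:,:,::-1];cv2.imwrite('pics/s5.png',s)
crop(s,150,70,350,220,4,'pics/s5c.png')
E
```

```text
pose [ 0.3988 -0.1109  0.2334] yaw 97.72 w 0.999 t 33.7667 F [ 0.9  0.2 -0.5]
7
[[0,6,25,0,0,0,1.0],[0,6,25,0,0,0,1.0],[0,6,25,0,0,0,1.0],[0,6,25,0,0,0,1.0],[0,6,25,0,0,0,1.0],[0.1,6.4,25.2,0,0,0,1.0],[0.1,6.4,25.2,0,0,0,1.0]]
```

View pics/w19.png

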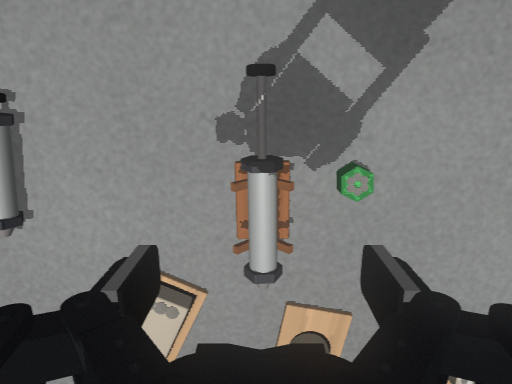

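View pics/s5c.png

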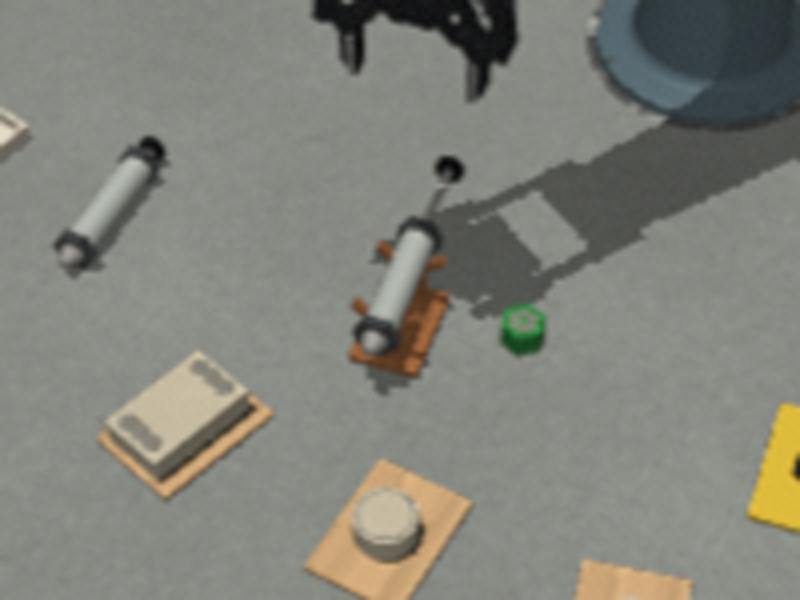

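View pics/t5.png

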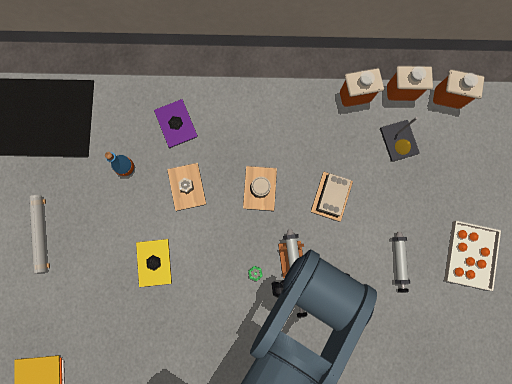

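Run:
```python
from h import *
im=cv2.imread('pics/w19.png');crop(im,215,145,315,295,5,'pics/w19c.png')
```

View pics/w19c.png

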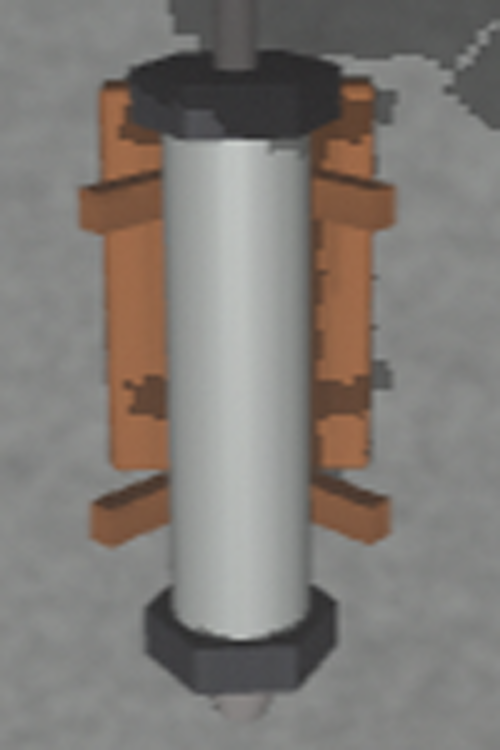

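Run:
```python
from h import *
c=np.load('pics/w19.npy',allow_pickle=True).item()
w=lambda p:((p[0]+.5)/5-.5+215,(p[1]+.5)/5-.5+145)
g=lambda p,z:atz(c,*w(p),z)[:2]
a=g((240,110),.077);b=g((245,667),.077);v=b-a;print(a,b,(a+b)/2,np.hypot(*v),np.degrees(np.arctan2(v[1],v[0])))
n=(g((80,211),.066)+g((394,207),.066))/2;f=(g((92,525),.066)+g((389,525),.066))/2;v=f-n
print(n,f,(n+f)/2,np.hypot(*v),np.degrees(np.arctan2(v[1],v[0])))
```

```text
[ 0.3901517  -0.11147988] [ 0.49878151 -0.09556615] [ 0.4444666  -0.10352302] 0.10978926885585116 8.334265106436224
[ 0.41100476 -0.10916527] [ 0.47437027 -0.09978232] [ 0.44268751 -0.1044738 ] 0.0640564433747772 8.422953071160956
```

```bash
python3 -c "
from plant import bot
print(bot.finish_job(), bot.sense()['clock'])"
```

```text
the job is handed in; nothing more can be done
the job is handed in; nothing more can be done
```

I took the stack apart, stood each mould on its own plywood board, then laid the loaded extruder in the cradle, and handed the job in at about 34 s. `finish_job()` gives no verdict, so the figures below are my own last camera checks.

| Item | Distance from centre | Yaw error | Limit |
|---|---|---|---|
| Hexagonal mould | about 1 mm | any yaw allowed | 12 mm |
| Round mould | about 1.5 mm | not relevant | 12 mm |
| Rectangular mould | about 3 mm | about 0.1° | 12 mm, 0.2 rad |
| Loaded extruder | about 2 mm from the seat | about 0.1° | 12 mm, 0.15 rad |

- **Extruder height:** I did not measure it separately. The two end caps came out 110 mm apart when I assumed the expected seated height, which fits it resting in both saddles.
- **Left alone:** the empty extruder, the blue bottle and the look-alikes look unmoved in the last pictures. I compared them only by eye.
- **Disagreements:** the top view put the loaded extruder up to 7 mm off in y from the wrist view before the grasp. I used the wrist view, and the grasp went cleanly. The arm over- or undershot on most moves and tilted up to about 3° on the long carries; I corrected this before each release.

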